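# Pack and close the sample transport case

## Robot

A 6-joint arm with a two-finger parallel gripper is mounted at the origin on the work surface. World frame = base frame: x ahead of the robot, y to its left, z up, the work surface at z = 0. Lengths are in m, angles in rad, forces in N, time in s.
With the tool pointing down it reaches from about 0.35 to 0.95 m from the base axis. Payload 17.4 kg.
Tool frame: the origin (TCP) lies on the centre line of the jaws, within the pads' length; the fingertips stand 17 mm ahead of it and the grasp point (between the pads) lies 2 mm behind it; z points along the fingers, y is the line along which they close (so a half turn about z gives the same grasp; the last joint's range is limited). The gripper opens to 93 mm and grips with 3 to 60 N. Pads are 15 mm wide; open, the fingers measure 128 mm over their backs; the gripper's body (75 mm by 188 mm) begins 65 mm behind the grasp point.
Start: joints at [1.08, 0.116, 1.442, -0, 1.584, -0.038], TCP at [0.295, 0.607, 0.236] pointing down, gripper open.
Joint ranges: [-2.83, 2.83], [-0.83, 2.19], [0.07, 2.5], [-1.14, 4.28], [0.01, 3], [-2.97, 2.97]. Speed limits (rad/s): [1.89, 1.89, 2.22, 3.14, 3.14, 3.14].

## Interface

Orientations are given as [roll, pitch, yaw] about the fixed x, y, z axes, in that order (R = Rz(yaw) Ry(pitch) Rx(roll)).
In Python, from station import * gives the robot as it stands.
- The arm moves only by the shell command python3 -m creep 'ROWS' [FORCE]. ROWS is a JSON object of lists of equal length, an entry for each row: "delta_rot": the turn, a rotation vector about the tool's x, y, z in rad, a list of three; "delta_pos": the shift along the tool's x, y, z in m, a list of three; "gripper": the opening, from -1 (shut) to 1 (fully open). A call has 1 to 5 rows; each row is the pose to reach, as a shift and turn from the pose commanded when the call began, along the tool's axes at that moment; what a row does not reach only later rows make up. A row lasts 1/10 s, in which the tool goes at most 50 mm and 8.59 degrees, less where a joint would pass 70% of its speed; a pose out of reach is approached as far as the arm can. A call with a gripper value outside its range is refused whole. The fingers move at their own pace and stop on an object; FORCE is the grip in N (left out, the last holds). Time passes only in rows, so rows that repeat a pose let the fingers close. It gives the time, the measured TCP pose, the force, the opening and the grip force at its end, in the units of the state.
- sense(): the state, without advancing time (a new reading comes with each control period).
- camera(name): name is "scene" or "top"; returns a dict with "pixels" (384x512x3 uint8, red, green, blue), "depth" (384x512 float32, m along the optical axis (not along the pixel's ray), 0 where there is no reading), "K" (3x3 intrinsics, pixels), "T" (4x4, takes a point from camera to world coordinates). Camera axes: x right, y down, z forward; pixel columns grow to the right and rows downward; lengths in m; the calibration is good to about 2 mm. A picture is of the moment at which its call begins.
- close_job(): hands the job in; it is judged then, once.
The state is a dict: "time_s": time; "qpos": joint angles; "qd": joint speeds; "joint_torque": joint torques, N m; "ee_pos": TCP position; "eef_rot": TCP orientation; "wrist_force": force on the tool from outside, world axes, zero at the start; "ft_torque": the same for the moment, N m; "opening": opening from 0.0 (shut) to 1.0 (fully open); "grasp_force": force on a finger pad.
Only numpy, scipy, OpenCV 4.12 (cv2) and the standard library are available. Lean on these libraries where they do the work, as an engineer would, in place of code of your own. Each camera call takes 0.05 s, during which the arm holds its last target. There are 200 camera calls.

## Task

Get the orange sample case ready for the courier, leaving the blue tube rack, the sanitiser bottle and the glove box alone: first take the empty white rack out of it and stand it upright in the blue tray, then stand every sample canister upright on the floor of the case. Fit the lid fully home on the case, and last turn the yellow clamp knob so that its steel finger reaches straight in over the lid and holds it (the finger starts out in the lid's way, so swing it clear beforehand).

Things in the scene. Friction and masses are not known exactly. Their poses are not given: they have to be found in the camera images.
- case: Orange open case fixed to the bench: outside 216 (x) x 226 (y) x 104 mm high, walls and floor 8 mm, inside 200 x 210 x 96 mm. Origin: centre of its underside. A grey clamp post, 40 mm wide and 98 mm high, stands against the middle of its -x wall (robot's side), its centre 131 mm from the case's centre.
- lid: Loose orange lid. Plate 216 (x) x 226 (y) x 10 mm; black lips 8 mm deep below it drop inside the case walls with 5 mm play. Origin: centre, at the bottom of the lips (plate 8 to 18 mm above). Black bar handle over the middle: 110 long (y), 16 wide (x), 16 thick, centre 52 mm above the origin. Home: origin 96 mm above the case's, either way round.
- rack: Empty white tube rack, a solid block 60 (x) x 130 (y) x 70 mm high with dark holes in its top, 150 g; at the start it stands inside the case. Origin: centre of its underside.
- tray: Blue shallow tray fixed to the bench on the right: outside 140 (x) x 180 (y) mm, rim 16 mm high, walls and floor 5 mm. Origin: centre of its underside.
- can1: White sample canister with a purple cap, an upright cylinder of 44 mm diameter on a heavy steel foot of 60 mm diameter and 10 mm height; 82 mm high in all, 220 g. Origin: centre of its underside. Two to four of the five canisters are there; absent ones read None.
- can2: White sample canister with a yellow cap, an upright cylinder of 44 mm diameter on a heavy steel foot of 60 mm diameter and 10 mm height; 82 mm high in all, 220 g. Origin: centre of its underside. Two to four of the five canisters are there; absent ones read None.
- can3: White sample canister with a grey cap, an upright cylinder of 44 mm diameter on a heavy steel foot of 60 mm diameter and 10 mm height; 82 mm high in all, 220 g. Origin: centre of its underside. Two to four of the five canisters are there; absent ones read None.
- can4: White sample canister with a purple cap, an upright cylinder of 44 mm diameter on a heavy steel foot of 60 mm diameter and 10 mm height; 82 mm high in all, 220 g. Origin: centre of its underside. Two to four of the five canisters are there; absent ones read None.
- can5: White sample canister with a yellow cap, an upright cylinder of 44 mm diameter on a heavy steel foot of 60 mm diameter and 10 mm height; 82 mm high in all, 220 g. Origin: centre of its underside. Two to four of the five canisters are there; absent ones read None.
- clamp (a joint): Angle (rad) of the clamp knob about its vertical axis on the clamp post: 0 = steel finger along the case's front wall (towards the case's -y), clear of the lid; 1.57 (end stop) = finger straight in over the case (case's +x), holding the lid. Grows anticlockwise from above; stays where left. Above about 0.2 the finger is in the lid's way.
- clamp_grip (a point): Grip point of the clamp knob, on its axis, 148.5 mm above the bench. Yellow grip bar 12 mm thick, 46 long, 34 high (125.5 to 159.5 mm up), parallel to the steel finger; finger 16 mm wide, reaching 58 mm from the axis, 117.5 to 125.5 mm up (3.5 mm above a seated lid). The frame turns with the knob: the finger points along its -y.
- tube_rack: Bystander: blue rack full of tubes with yellow and purple caps, 90 x 190 x 60 mm (tubes to 100 mm), far left. Origin: centre of its underside. Leave alone.
- sanitiser: Bystander: clear bottle with a white cap, 60 mm diameter, 150 mm high. Origin: centre of its underside. Leave alone.
- glove_box: Bystander: pale blue glove box 90 x 180 x 70 mm beyond the case. Origin: centre of its underside. Leave alone.

How it is judged:
On the way, in this order (a step that is already met when the one before it is completed fails the run):
1. the white rack stands upright in the blue tray (x of rack in the frame of tray between -0.05 and 0.05 m and y of rack in the frame of tray between -0.07 and 0.07 m and z of rack in the frame of tray below 0.012 m and angle between rack's own z axis and vertical below 0.1 rad), for 0.2 s.
2. every canister stands upright on the floor of the case (x of can1 in the frame of case between -0.1 and 0.1 m and y of can1 in the frame of case between -0.105 and 0.105 m and z of each of can1, can2, can3, can4, can5 in the frame of case below 0.016 m and angle between each of can1, can2, can3, can4, can5's own z axis and vertical below 0.12 rad and x of can2 in the frame of case between -0.1 and 0.1 m and y of can2 in the frame of case between -0.105 and 0.105 m and x of can3 in the frame of case between -0.1 and 0.1 m and y of can3 in the frame of case between -0.105 and 0.105 m and x of can4 in the frame of case between -0.1 and 0.1 m and y of can4 in the frame of case between -0.105 and 0.105 m and x of can5 in the frame of case between -0.1 and 0.1 m and y of can5 in the frame of case between -0.105 and 0.105 m), for 0.2 s.
3. the lid is fully home on the case (x of lid in the frame of case between -0.011 and 0.011 m and y of lid in the frame of case between -0.011 and 0.011 m and z of lid in the frame of case between 0.09 and 0.1 m and angle between lid's own z axis and vertical below 0.03 rad and angle between the x axis of lid and the x axis of case, either way round below 0.12 rad), for 0.2 s.
4. the clamp finger is turned in over the seated lid (all of step 3 and value of joint clamp above 1.3 rad), for 0.2 s.
At the end, for the whole second after the job is handed in: Rack upright (0.1 rad) on the tray floor; every canister present upright (0.12 rad) on the case floor; lid fully home (within 4 mm in height, level to 0.03 rad, centred within 11 mm); clamp beyond 1.3 rad, finger over the lid; all at rest (all of step 1 and all of step 2 and all of step 4 and linear speed of each of can1, can2, can3, can4, can5, rack, lid below 0.03 m/s); the robot touches nothing.
It fails at once if the blue tube rack is pushed more than 4 cm or tipped (distance of tube_rack from where it was at the start of the episode above 0.04 m or angle between tube_rack's own z axis and vertical above 0.4 rad).
It fails at once if the sanitiser bottle is pushed more than 4 cm or tipped (distance of sanitiser from where it was at the start of the episode above 0.04 m or angle between sanitiser's own z axis and vertical above 0.4 rad).
It fails at once if the glove box is pushed more than 4 cm or tipped (distance of glove_box from where it was at the start of the episode above 0.04 m or angle between glove_box's own z axis and vertical above 0.4 rad).
Of can1, can2, can3, can4, can5 only 2 to 4 are there at a start; the rules pass over those that are not, and their reading is None.
At some moment in a run one of can1, can2, can3, can4, can5, rack may be knocked a few centimetres aside while the robot is not near it.
It also fails if it takes over 210 s, if anything falls off the work surface, if the arm or the gripper's body presses on something with over 40 N, if the wrist force passes 120 N, or if a joint passes its speed limit or range.

## Working session

There is one attempt and no reset: what is moved stays moved. The work goes in short steps, Python scripts to look and compute and a shell command to move; the robot and the scene stay as the last step left them, time stands still between calls to the robot, and variables do not carry over. Pictures are saved under pics/ and viewed, at most 14 in all, crops included, and the job is handed in when it is done.

```bash
mkdir -p pics; ls
cat > h.py <<'E'
from station import *
import numpy as np, cv2
from scipy.spatial.transform import Rotation as R
def cloud(c):
    d=c["depth"];v,u=np.indices(d.shape);K=c["K"]
    P=np.stack([(u-K[0,2])/K[0,0]*d,(v-K[1,2])/K[1,1]*d,d],-1)
    return P@c["T"][:3,:3].T+c["T"][:3,3]
def save(c,n): cv2.imwrite("pics/"+n,c["pixels"][:,:,::-1])
E
python3 - <<'E'
from h import *
s=sense();print(s)
for n in("scene","top"):
    c=camera(n);save(c,n+"0.png");np.savez("pics/"+n+"0.npz",**c);print(n,c["T"].round(3).tolist(),c["K"].round(1).tolist())
E
```

```text
pics
{'time_s': 0.0, 'qpos': array([ 1.08018274e+00,  1.16462790e-01,  1.44221771e+00,  1.36582991e-05,
        1.58398942e+00, -3.77515348e-02]), 'qd': array([-0.00118362,  0.00110352,  0.00050291, -0.00361585, -0.0003038 ,
        0.00179681]), 'joint_torque': array([-1.62770786e-03, -7.21244359e+01, -6.22635984e+01,  7.78248743e-02,
        2.35148653e-02, -1.22344995e-04]), 'ee_pos': array([0.29523616, 0.60682316, 0.23495033]), 'eef_rot': array([-3.14051667e+00, -5.43063511e-05,  2.68873074e+00]), 'wrist_force': array([ 1.08796531e-01, -9.44770083e-05,  6.73891889e-01]), 'ft_torque': array([ 0.0157232 ,  0.02067285, -0.00145012]), 'grasp_force': 0.0, 'opening': 0.9965682637461342}
scene [[0.822, 0.427, -0.378, 1.029], [0.57, -0.633, 0.524, -0.578], [-0.015, -0.646, -0.763, 0.992], [0.0, 0.0, 0.0, 1.0]] [[405.0, 0.0, 256.0], [0.0, 405.0, 190.0], [0.0, 0.0, 1.0]]
top [[0.014, -0.994, 0.109, 0.44], [-1.0, -0.017, -0.025, 0.013], [0.026, -0.109, -0.994, 1.363], [0.0, 0.0, 0.0, 1.0]] [[383.9, 0.0, 257.9], [0.0, 383.9, 188.3], [0.0, 0.0, 1.0]]
```

View pics/scene0.png

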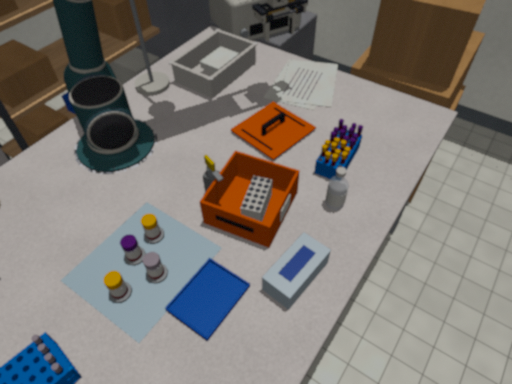

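View pics/top0.png

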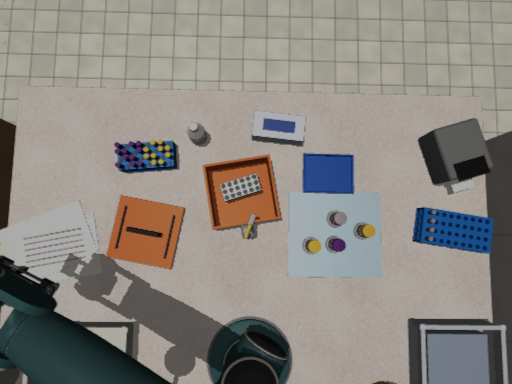

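The scene view shows four canisters at (150,225), (130,245), (153,265) and (117,285). The case with the rack is at (250,197), the lid at (273,130), the tray at (208,297) and the clamp at (210,170). The top view agrees: case (242,190), rack (241,187), lid (146,232), tray (328,172), cans (338,218), (367,230), (337,244), (313,245). I'll measure these next.

```bash
cat >> h.py <<'E'
def rect(P):
    r=cv2.minAreaRect((P[:,:2]*1000).astype(np.float32));b=cv2.boxPoints(r)
    # yaw of the long side, deg
    e=[b[1]-b[0],b[2]-b[1]];l=max(e,key=np.linalg.norm)
    return np.round(r[0],1),np.round(sorted(r[1]),1),round(np.degrees(np.arctan2(l[1],l[0]))%180,1)
def big(m):
    n,l,s,_=cv2.connectedComponentsWithStats(m.astype(np.uint8));
    return [l==i for i in np.argsort(-s[1:,4])+1 if s[i,4]>12]
def feats(c,n):
    P=cloud(c);hsv=cv2.cvtColor(c["pixels"],cv2.COLOR_RGB2HSV);H,S,V=[hsv[...,i].astype(int) for i in range(3)]
    x,y,z=P[...,0],P[...,1],P[...,2];ok=(c["depth"]>0)&(x>0.1)&(x<1)&(abs(y)<0.6)
    org=ok&(H<12)&(S>150)
    case=org&(z>.095)&(z<.112)&(y<.16)&(y>-.15)
    if case.sum()>50: print(n,"case top",rect(P[case]),P[case][:,2].mean().round(4))
    if n: 
        for nm,m in (("lid",org&(z<.06)&(y>.12)),("tray",ok&(H>100)&(H<125)&(S>150)&(z<.03)&(y<-.1)&(y>-.4)&(x>.35)),
          ("rack",ok&(S<50)&(V>120)&(z>.06)&(z<.1)&(y<.16)&(y>-.12)&(x>.4)),
          ("handle",ok&(V<60)&(z>.02)&(z<.1)&(y>.12)&(y<.4)&(x>.3)),
          ("yellow knob",ok&(H>18)&(H<35)&(S>120)&(z>.12)&(z<.18)&(y<.16)),
          ("steel",ok&(S<60)&(z>.112)&(z<.13)&(y<.12)&(y>-.1)&(x>.3)&(x<.7)),
          ("caps",ok&(z>.072)&(z<.1)&(y<-.12)&(x<.62)&(x>.2))):
            for k,b in enumerate(big(m)[:6 if nm=="caps" else 1]):
                q=P[b];v,u=np.nonzero(b)
                hh=np.median(H[b]),np.median(S[b])
                print(n,nm,rect(q),"z",np.percentile(q[:,2],[5,50,95]).round(4),"n",len(q),"px",u.mean().round(),v.mean().round(),"hs",hh)
E
python3 - <<'E'
from h import *
for n in("scene","top"):
    feats(dict(np.load(f"pics/{n}0.npz")),n)
E
```

```text
scene case top (array([565.7,  36.2]), array([216.9, 227.4]), np.float32(99.5)) 0.1014
scene lid (array([537.2, 134.9]), array([ 19.5, 185.6]), np.float32(9.3)) z [0.0088 0.0376 0.0575] n 492 px 262.0 176.0 hs (np.float64(11.0), np.float64(255.0))
scene tray (array([ 646. , -272.2]), array([138.6, 178. ]), np.float32(89.1)) z [0.0033 0.0065 0.0162] n 3391 px 207.0 298.0 hs (np.float64(108.0), np.float64(218.0))
scene rack (array([801.4, -60.2]), array([ 91.4, 125.8]), np.float32(84.3)) z [0.0675 0.0711 0.074 ] n 949 px 305.0 254.0 hs (np.float64(100.0), np.float64(23.0))
scene handle (array([431.4, 354.8]), array([11.9, 90.9]), np.float32(80.1)) z [0.0293 0.0565 0.0635] n 100 px 270.0 124.0 hs (np.float64(8.0), np.float64(87.5))
scene yellow knob (array([438.2,  11.1]), array([10.9, 43.2]), np.float32(161.4)) z [0.1343 0.1559 0.1624] n 80 px 209.0 162.0 hs (np.float64(25.0), np.float64(255.0))
scene steel (array([456.4,   4.2]), array([16.9, 70.8]), np.float32(166.2)) z [0.1158 0.1256 0.1286] n 91 px 214.0 174.0 hs (np.float64(80.0), np.float64(8.0))
scene caps (array([ 443.1, -392. 
[... 2269 characters left out ...]
0 px 339.0 218.0 hs (np.float64(169.0), np.float64(21.0))
top caps (array([ 391.6, -206.1]), array([39.6, 42.8]), np.float32(91.5)) z [0.0773 0.0818 0.0852] n 138 px 314.0 246.0 hs (np.float64(23.0), np.float64(171.0))
top caps (array([ 443.6, -389.1]), array([40.1, 42.8]), np.float32(90.7)) z [0.0766 0.0812 0.0852] n 138 px 368.0 231.0 hs (np.float64(21.0), np.float64(182.0))
top caps (array([ 421.6, -590.5]), array([10.2, 14.6]), np.float32(90.7)) z [0.0779 0.0919 0.0965] n 25 px 429.0 238.0 hs (np.float64(165.0), np.float64(23.0))
top caps (array([ 451.7, -593.7]), array([ 9.7, 11.5]), np.float32(169.7)) z [0.075  0.0899 0.0947] n 20 px 429.0 229.0 hs (np.float64(162.0), np.float64(23.0))
```

```bash
cat >> h.py <<'E'
def to(x,y,z,yaw=None):
    """deltas in tool axes to a tool-down pose (m, deg)"""
    s=sense();A=R.from_euler("xyz",s["eef_rot"]);p=s["ee_pos"]
    yaws=np.degrees(s["eef_rot"][2])
    if yaw is None: yaw=yaws
    yaw=yaws+((yaw-yaws+90)%180-90)
    B=R.from_euler("xyz",[np.pi,0,np.radians(yaw)])
    d=A.inv().apply(np.array([x,y,z])-p);r=(A.inv()*B).as_rotvec()
    print("t",round(s["time_s"],1),"at",p.round(4),"yaw",yaws.round(1),"open",s["opening"].round(3),"grip",round(float(s["grasp_force"]),1),"j",s["qpos"].round(2))
    print("  dpos",d.round(4).tolist(),"drot",r.round(4).tolist(),"rows>=",round(max(np.linalg.norm(d)/.05,np.degrees(np.linalg.norm(r))/8.59),1))
E
python3 - <<'E'
from h import *
for n in("scene","top"):
    c=dict(np.load(f"pics/{n}0.npz"));P=cloud(c);p=c["pixels"].astype(int)
    a=np.radians(10);q=P-[.567,.036,0];X=q[...,0]*np.cos(a)+q[...,1]*np.sin(a);Y=-q[...,0]*np.sin(a)+q[...,1]*np.cos(a)
    m=(abs(X)<.096)&(abs(Y)<.1)&(P[...,2]>.066)&(P[...,2]<.088)&(p.max(-1)-p.min(-1)<60)
    for b in big(m)[:2]: print(n,"rack",rect(P[b]),np.median(P[b][:,2]),len(P[b]),"case frame",rect(np.stack([X[b],Y[b]],-1)))
to(.4383,.013,.21,161)
E
```

```text
scene rack (array([583.3,  40.6]), array([ 59.9, 136.9]), np.float32(108.9)) 0.07949259382710205 747 case frame (array([16.8,  1.7]), array([ 59.9, 136.9]), np.float32(98.9))
top rack (array([585.1,  42.4]), array([ 60.6, 128.7]), np.float32(108.5)) 0.07780424732390445 685 case frame (array([18.9,  3.1]), array([ 60.6, 128.7]), np.float32(98.5))Traceback (most recent call last):
  File "<stdin>", line 7, in <module>
  File "h.py", line 42, in to
    print("t",round(s["time_s"],1),"at",p.round(4),"yaw",yaws.round(1),"open",s["opening"].round(3),"grip",round(float(s["grasp_force"]),1),"j",s["qpos"].round(2))
                                                                              ^^^^^^^^^^^^^^^^^^
AttributeError: 'float' object has no attribute 'round'
```

```bash
sed -i 's/s\["opening"\].round(3)/round(float(s["opening"]),3)/' h.py
python3 - <<'E'
from h import *
to(.4383,.013,.235,161)
E
```

```text
t 0.1 at [0.2952 0.6068 0.235 ] yaw 154.1 open 0.995 grip 0.0 j [ 1.08  0.12  1.44  0.    1.58 -0.04]
  dpos [-0.3885, -0.4714, 0.0005] drot [-0.0011, -0.0001, -0.1212] rows>= 12.2
```

```bash
python3 -m creep '{"delta_pos":[[-0.025,-0.03,0],[-0.054,-0.066,0],[-0.082,-0.099,0],[-0.11,-0.133,0],[-0.13,-0.157,0]],"delta_rot":[[0,0,0],[0,0,0],[0,0,0],[0,0,0],[0,0,0]],"gripper":[0,0,0,0,0]}' 40
python3 -m creep '{"delta_pos":[[-0.025,-0.03,0],[-0.054,-0.066,0],[-0.082,-0.099,0],[-0.11,-0.133,0],[-0.13,-0.157,0]],"delta_rot":[[0,0,0],[0,0,0],[0,0,0],[0,0,0],[0,0,0]],"gripper":[0,0,0,0,0]}'
python3 -m creep '{"delta_pos":[[-0.025,-0.03,0],[-0.054,-0.066,0],[-0.082,-0.099,0],[-0.11,-0.133,0],[-0.13,-0.157,0]],"delta_rot":[[0,0,-0.03],[0,0,-0.06],[0,0,-0.1],[0,0,-0.121],[0,0,-0.121]],"gripper":[0,0,0,0,0]}'
python3 - <<'E'
from h import *
to(.4383,.013,.147,161)
E
```

```text
time_s: 0.6
ee_pos: [0.3437, 0.4067, 0.2355]
eef_rot: [-3.141, 0.0, 2.688]
wrist_force: [0.5, 0.2, 0.7]
opening: 0.618
grasp_force: 0.0
time_s: 1.1
ee_pos: [0.3918, 0.2087, 0.2356]
eef_rot: [-3.142, 0.0, 2.688]
wrist_force: [0.9, -0.3, -0.0]
opening: 0.501
grasp_force: 0.0
time_s: 1.6
ee_pos: [0.44, 0.0105, 0.2356]
eef_rot: [-3.141, 0.0, 2.809]
wrist_force: [0.3, 0.7, -0.1]
opening: 0.499
grasp_force: 0.0
t 1.6 at [0.44   0.0105 0.2356] yaw 161.0 open 0.499 grip 0.0 j [-0.03 -0.41  1.91 -0.    1.64 -1.27]
  dpos [0.0024, 0.0019, 0.0886] drot [-0.0002, 0.0002, -0.0005] rows>= 1.8
```

```bash
python3 -m creep '{"delta_pos":[[0.002,0.002,0.03],[0.002,0.002,0.06],[0.002,0.002,0.08],[0.002,0.002,0.088],[0.002,0.002,0.088]],"delta_rot":[[0,0,0],[0,0,0],[0,0,0],[0,0,0],[0,0,0]],"gripper":[0,0,0,0,0]}'
python3 -m creep '{"delta_pos":[[0,0,0],[0,0,0],[0,0,0],[0,0,0],[0,0,0]],"delta_rot":[[0,0,0],[0,0,0],[0,0,0],[0,0,0],[0,0,0]],"gripper":[-1,-1,-1,-1,-1]}' 30
python3 -m creep '{"delta_pos":[[0,0,0],[0,0,0],[0,0,0],[0,0,0],[0,0,0]],"delta_rot":[[0,0,0.05],[0,0,0.15],[0,0,0.25],[0,0,0.35],[0,0,0.45]],"gripper":[-1,-1,-1,-1,-1]}' 30
python3 - <<'E'
from h import *
to(.4383,.013,.147,100);print(sense()["ft_torque"])
E
```

```text
time_s: 2.1
ee_pos: [0.4383, 0.0154, 0.1469]
eef_rot: [-3.141, -0.002, 2.81]
wrist_force: [0.4, -1.0, 0.6]
opening: 0.497
grasp_force: 0.0
time_s: 2.6
ee_pos: [0.4384, 0.0141, 0.148]
eef_rot: [-3.138, 0.0, 2.809]
wrist_force: [-11.4, -27.0, 7.5]
opening: 0.126
grasp_force: 30.3
time_s: 3.1
ee_pos: [0.4381, 0.0134, 0.148]
eef_rot: [-3.137, 0.002, 2.355]
wrist_force: [-11.2, -20.5, 7.5]
opening: 0.129
grasp_force: 30.0
t 3.1 at [0.4381 0.0134 0.148 ] yaw 134.9 open 0.129 grip 30.0 j [-0.02 -0.39  2.04 -0.    1.49 -0.81]
  dpos [-0.0004, -0.0001, 0.001] drot [-0.0039, 0.0035, 0.6095] rows>= 4.1
[-3.6762328   1.97759297  0.0975294 ]
```

```bash
python3 -m creep '{"delta_pos":[[0,0,0],[0,0,0],[0,0,0],[0,0,0],[0,0,0]],"delta_rot":[[0,0,0.12],[0,0,0.25],[0,0,0.38],[0,0,0.5],[0,0,0.59]],"gripper":[-1,-1,-1,-1,-1]}'
python3 -m creep '{"delta_pos":[[0,0,0],[0,0,0],[0,0,-0.01],[0,0,-0.05],[0,0,-0.08]],"delta_rot":[[0,0,0],[0,0,0],[0,0,0],[0,0,0],[0,0,0]],"gripper":[0,0,0,0.5,1]}'
python3 - <<'E'
from h import *
to(.5845,.042,.228,18.7)
E
```

```text
time_s: 3.6
ee_pos: [0.4373, 0.013, 0.148]
eef_rot: [-3.137, 0.005, 1.764]
wrist_force: [-19.5, -24.7, 11.8]
opening: 0.122
grasp_force: 30.0
time_s: 4.1
ee_pos: [0.4387, 0.0155, 0.2301]
eef_rot: [3.141, -0.0, 1.77]
wrist_force: [-0.0, -0.3, 0.4]
opening: 0.509
grasp_force: 0.0
t 4.1 at [0.4387 0.0155 0.2301] yaw 101.4 open 0.509 grip 0.0 j [-0.02 -0.42  1.93  0.    1.63 -0.22]
  dpos [-0.003, 0.1481, 0.0022] drot [0.0006, -0.0006, 1.444] rows>= 9.6
```

Run:
```python
from h import *
to(.5845,.042,.228,108.7)
```

```text
t 4.1 at [0.4387 0.0155 0.2301] yaw 101.4 open 0.509 grip 0.0 j [-0.02 -0.42  1.93  0.    1.63 -0.22]
  dpos [-0.003, 0.1481, 0.0022] drot [0.0008, 0.0, -0.1268] rows>= 3.0
```

```bash
python3 -m creep '{"delta_pos":[[-0.001,0.04,0],[-0.002,0.08,0],[-0.003,0.12,0],[-0.003,0.148,0],[-0.003,0.148,0]],"delta_rot":[[0,0,-0.05],[0,0,-0.1],[0,0,-0.127],[0,0,-0.127],[0,0,-0.127]],"gripper":[1,1,1,1,1]}'
python3 - <<'E'
from h import *
for n in("scene","top"):
    c=camera(n);save(c,n+"1.png");P=cloud(c);p=c["pixels"].astype(int)
    q=P-[.567,.036,0];a=np.radians(10);X=q[...,0]*np.cos(a)+q[...,1]*np.sin(a);Y=-q[...,0]*np.sin(a)+q[...,1]*np.cos(a)
    m=(abs(X)<.096)&(abs(Y)<.1)&(P[...,2]>.066)&(P[...,2]<.088)&(p.max(-1)-p.min(-1)<60)
    for b in big(m)[:2]: print(n,"rack",rect(P[b]),len(P[b]))
to(.5845,.042,.06,108.7)
E
```

```text
time_s: 4.6
ee_pos: [0.5866, 0.0424, 0.2271]
eef_rot: [-3.141, -0.001, 1.898]
wrist_force: [0.3, 0.4, 0.8]
opening: 0.937
grasp_force: 0.0
scene rack (array([583. ,  40.3]), array([ 59.6, 133.2]), np.float32(108.2)) 747
top rack (array([564.7,  88.1]), array([28.7, 49.3]), np.float32(20.0)) 110
top rack (array([580.5,  -7.2]), array([10.1, 16.7]), np.float32(1.2)) 15
t 4.7 at [0.5845 0.0419 0.2277] yaw 108.7 open 0.989 grip 0.0 j [ 0.03 -0.08  1.65  0.    1.57 -0.3 ]
  dpos [0.0001, 0.0002, 0.1677] drot [-0.0007, -0.0002, 0.0002] rows>= 3.4
```

View pics/scene1.png

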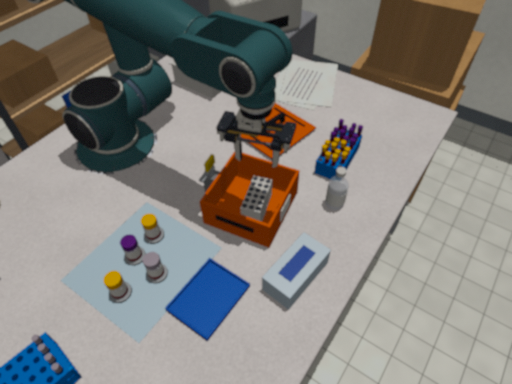

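The gripper at (258,135) is above the rack at (257,197). The rack hasn't moved and the clamp knob (209,165) has turned along the wall. Next I lower and grasp the rack.

```bash
python3 -m creep '{"delta_pos":[[0,0,0.04],[0,0,0.08],[0,0,0.12],[0,0,0.15],[0,0,0.168]],"delta_rot":[[0,0,0],[0,0,0],[0,0,0],[0,0,0],[0,0,0]],"gripper":[1,1,1,1,1]}'
python3 -m creep '{"delta_pos":[[0,0,0],[0,0,0],[0,0,0],[0,0,0],[0,0,0]],"delta_rot":[[0,0,0],[0,0,0],[0,0,0],[0,0,0],[0,0,0]],"gripper":[1,-1,-1,-1,-1]}' 25
python3 - <<'E'
from h import *
s=sense();print(s["wrist_force"])
to(.647,-.271,.2,90)
E
```

```text
time_s: 5.2
ee_pos: [0.5827, 0.0415, 0.0579]
eef_rot: [-3.14, -0.001, 1.897]
wrist_force: [0.4, -0.0, -0.3]
opening: 1.002
grasp_force: 0.0
time_s: 5.7
ee_pos: [0.5847, 0.0417, 0.0606]
eef_rot: [3.14, 0.0, 1.897]
wrist_force: [0.3, -0.2, -0.1]
opening: 0.705
grasp_force: 0.0
[ 0.26547272 -0.19843675 -0.11337121]
t 5.7 at [0.5847 0.0417 0.0606] yaw 108.7 open 0.705 grip 0.0 j [ 0.03  0.03  1.83  0.    1.29 -0.3 ]
  dpos [-0.3162, -0.041, -0.1393] drot [0.0014, 0.0002, 0.326] rows>= 7.0
```

```bash
python3 -m creep '{"delta_pos":[[0,0,0],[0,0,0],[0,0,0],[0,0,0],[0,0,0]],"delta_rot":[[0,0,0],[0,0,0],[0,0,0],[0,0,0],[0,0,0]],"gripper":[-1,-1,-1,-1,-1]}' 25
python3 -m creep '{"delta_pos":[[0,0,-0.02],[0,0,-0.05],[0,0,-0.085],[0,0,-0.12],[0,0,-0.14]],"delta_rot":[[0,0,0],[0,0,0],[0,0,0],[0,0,0],[0,0,0]],"gripper":[-1,-1,-1,-1,-1]}'
python3 - <<'E'
from h import *
s=sense();print(s["wrist_force"])
to(.647,-.271,.2,90)
E
```

```text
time_s: 6.2
ee_pos: [0.5846, 0.0417, 0.0603]
eef_rot: [3.141, 0.0, 1.897]
wrist_force: [-2.3, -0.6, 6.4]
opening: 0.646
grasp_force: 25.0
time_s: 6.7
ee_pos: [0.5848, 0.0417, 0.2026]
eef_rot: [3.139, 0.001, 1.897]
wrist_force: [-0.3, -0.6, -1.7]
opening: 0.643
grasp_force: 25.0
[-0.29467843 -0.55215284 -1.73966578]
t 6.7 at [0.5848 0.0417 0.2026] yaw 108.7 open 0.643 grip 25.0 j [ 0.03 -0.07  1.68  0.    1.52 -0.3 ]
  dpos [-0.3161, -0.0412, 0.0027] drot [0.0025, 0.0003, 0.326] rows>= 6.4
```

```bash
python3 -m creep '{"delta_pos":[[-0.02,-0.003,0],[-0.05,-0.007,0],[-0.085,-0.011,0],[-0.12,-0.016,0],[-0.155,-0.02,0]],"delta_rot":[[0,0,0],[0,0,0],[0,0,0],[0,0,0],[0,0,0]],"gripper":[-1,-1,-1,-1,-1]}'
python3 -m creep '{"delta_pos":[[-0.035,-0.005,0],[-0.07,-0.009,0],[-0.105,-0.014,0],[-0.14,-0.019,0],[-0.161,-0.021,0]],"delta_rot":[[0,0,0.07],[0,0,0.14],[0,0,0.21],[0,0,0.28],[0,0,0.326]],"gripper":[-1,-1,-1,-1,-1]}'
python3 - <<'E'
from h import *
to(.647,-.271,.0585,90)
E
```

```text
time_s: 7.2
ee_pos: [0.6151, -0.1129, 0.1994]
eef_rot: [-3.141, -0.0, 1.897]
wrist_force: [0.7, -0.0, -1.0]
opening: 0.644
grasp_force: 25.0
time_s: 7.7
ee_pos: [0.6467, -0.2731, 0.199]
eef_rot: [-3.141, -0.0, 1.567]
wrist_force: [0.1, -0.6, -1.7]
opening: 0.641
grasp_force: 25.0
t 7.7 at [ 0.6467 -0.2731  0.199 ] yaw 89.8 open 0.641 grip 25.0 j [-0.44  0.19  1.42 -0.    1.53 -0.43]
  dpos [0.0021, 0.0004, 0.1405] drot [-0.0008, -0.0001, -0.004] rows>= 2.8
```

```bash
python3 -m creep '{"delta_pos":[[0,0,0.04],[0,0,0.08],[0,0,0.12],[0,0,0.135],[0,0,0.14]],"delta_rot":[[0,0,0],[0,0,0],[0,0,0],[0,0,0],[0,0,0]],"gripper":[-1,-1,-1,-1,-1]}'
python3 -m creep '{"delta_pos":[[0,0,0],[0,0,0.001],[0,0,0.001],[0,0,0.001],[0,0,0.001]],"delta_rot":[[0,0,0],[0,0,0],[0,0,0],[0,0,0],[0,0,0]],"gripper":[-1,-1,1,1,1]}'
python3 -m creep '{"delta_pos":[[0,0,0],[0,0,-0.01],[0,0,-0.05],[0,0,-0.1],[0,0,-0.14]],"delta_rot":[[0,0,0],[0,0,0],[0,0,0],[0,0,0],[0,0,0]],"gripper":[1,1,1,1,1]}'
python3 - <<'E'
from h import *
c=camera("scene");save(c,"s2.png");np.savez("pics/s2.npz",**c)
feats(c,"scene")
E
```

```text
time_s: 8.2
ee_pos: [0.6463, -0.2703, 0.0581]
eef_rot: [-3.139, -0.001, 1.571]
wrist_force: [0.5, -0.9, -0.3]
opening: 0.651
grasp_force: 25.0
time_s: 8.7
ee_pos: [0.647, -0.2709, 0.0595]
eef_rot: [3.141, 0.0, 1.571]
wrist_force: [-0.3, 1.7, 0.0]
opening: 0.853
grasp_force: 0.0
time_s: 9.2
ee_pos: [0.6468, -0.2708, 0.2024]
eef_rot: [3.14, 0.001, 1.571]
wrist_force: [0.6, 0.3, 0.3]
opening: 0.998
grasp_force: 0.0
scene case top (array([567.2,  36.4]), array([213.1, 225.7]), np.float32(100.9)) 0.1015
scene lid (array([537.9, 138.4]), array([ 12.2, 186.1]), np.float32(10.1)) z [0.0099 0.034  0.0584] n 357 px 262.0 176.0 hs (np.float64(11.0), np.float64(255.0))
scene tray (array([ 646.2, -273.1]), array([139. , 176.8]), np.float32(89.7)) z [0.0035 0.007  0.0178] n 1500 px 209.0 307.0 hs (np.float64(108.0), np.float64(216.0))
scene rack (array([801.2, -60.4]), array([ 91.5, 127.6]), np.float32(84.3)) z [0.0679 0.0711 0.074 ] n 957 px 305.0 254.0 hs (np.float64(100.0), np.float64(21.0))
scene handle (array([431.4, 354.8]), array([10.4, 91.3]), np.float32(78.5)) z [0.0284 0.057  0.0631] n 8
[... 340 characters left out ...]
9.0 hs (np.float64(155.0), np.float64(19.0))
scene caps (array([ 394.2, -291.3]), array([42.5, 44.2]), np.float32(152.3)) z [0.0745 0.0826 0.0856] n 211 px 128.0 241.0 hs (np.float64(140.0), np.float64(191.0))
scene caps (array([ 382.5, -213.6]), array([32. , 43.5]), np.float32(119.0)) z [0.0762 0.0829 0.0858] n 117 px 145.0 219.0 hs (np.float64(21.0), np.float64(255.0))
scene caps (array([ 434.4, -593.7]), array([12.9, 46.4]), np.float32(177.3)) z [0.077  0.0932 0.0976] n 115 px 39.0 342.0 hs (np.float64(150.0), np.float64(20.0))
scene caps (array([ 617.7, -283.8]), array([  4.4, 103.9]), np.float32(90.1)) z [0.0733 0.0761 0.0783] n 57 px 192.0 284.0 hs (np.float64(112.0), np.float64(81.0))
```

Run:
```python
from h import *
to(.4847,-.2945,.20,10)
```

```text
t 9.2 at [ 0.6482 -0.2715  0.2099] yaw 90.0 open 1.002 grip 0.0 j [-0.43  0.18  1.42  0.    1.54 -0.43]
  dpos [-0.023, -0.1636, 0.0086] drot [0.0102, -0.0028, 1.3963] rows>= 9.3
```

View pics/s2.png

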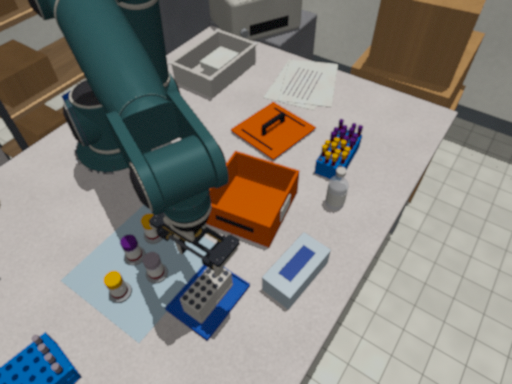

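The rack stands upright in the tray at (208,295) and the case at (255,195) is empty. Next is the grey canister (153,265).

```bash
python3 -m creep '{"delta_pos":[[-0.005,-0.04,0],[-0.01,-0.08,0],[-0.016,-0.12,0],[-0.023,-0.163,0],[-0.023,-0.163,0]],"delta_rot":[[0,0,0.14],[0,0,0.28],[0,0,0.42],[0,0,0.56],[0,0,0.7]],"gripper":[0.36,0.36,0.36,0.36,0.36]}' 30
python3 -m creep '{"delta_pos":[[0,0,0],[0,0,0],[0,0,0],[0,0,0],[0,0,0]],"delta_rot":[[0,0,0.14],[0,0,0.28],[0,0,0.42],[0,0,0.56],[0,0,0.696]],"gripper":[0.36,0.36,0.36,0.36,0.36]}'
python3 - <<'E'
from h import *
c=camera("scene");feats(c,"scene")
to(.4847,-.2945,.062,10)
E
```

```text
time_s: 9.75
ee_pos: [0.4804, -0.2944, 0.1998]
eef_rot: [3.14, 0.001, 0.863]
wrist_force: [-0.3, 0.3, 0.1]
opening: 0.683
grasp_force: 0.0
time_s: 10.25
ee_pos: [0.4837, -0.2938, 0.1993]
eef_rot: [3.141, -0.0, 0.169]
wrist_force: [-0.2, 0.7, -0.8]
opening: 0.68
grasp_force: 0.0
scene case top (array([564.9,  35.7]), array([216.3, 225.6]), np.float32(100.5)) 0.1013
scene lid (array([538.1, 136.2]), array([ 16.6, 186.1]), np.float32(10.5)) z [0.0092 0.0329 0.0569] n 523 px 262.0 176.0 hs (np.float64(11.0), np.float64(255.0))
scene tray (array([ 645.8, -272.5]), array([138.9, 177.6]), np.float32(89.6)) z [0.0035 0.0069 0.0177] n 1530 px 209.0 306.0 hs (np.float64(108.0), np.float64(212.0))
scene rack (array([801.5, -60.6]), array([ 90.6, 126.9]), np.float32(84.1)) z [0.0677 0.0712 0.0739] n 953 px 305.0 254.0 hs (np.float64(100.0), np.float64(22.0))
scene handle (array([430. , 354.6]), array([10.9, 89.2]), np.float32(78.7)) z [0.0303 0.0562 0.0634] n 95 px 269.0 124.0 hs (np.float64(20.0), np.float64(85.0))
scene yellow knob (array([438.6,  11.4]), array([ 8.8, 42.9]), np.float32(103.4)
[... 706 characters left out ...]
at64(150.0), np.float64(21.0))
scene caps (array([ 617.6, -273.2]), array([  4.7, 124.7]), np.float32(90.0)) z [0.0733 0.0757 0.0778] n 63 px 195.0 280.0 hs (np.float64(112.0), np.float64(78.0))
scene caps (array([ 386.8, -223.1]), array([16.6, 36.8]), np.float32(163.1)) z [0.0748 0.0825 0.0852] n 56 px 144.0 222.0 hs (np.float64(21.0), np.float64(255.0))
scene caps (array([ 404.7, -276.5]), array([ 6.4, 23.6]), np.float32(149.5)) z [0.0732 0.0826 0.0856] n 23 px 134.0 239.0 hs (np.float64(139.0), np.float64(132.0))
t 10.3 at [ 0.4837 -0.2938  0.1992] yaw 9.2 open 0.679 grip 0.0 j [-0.59 -0.11  1.73 -0.    1.52  0.82]
  dpos [0.0008, 0.0008, 0.1373] drot [0.0004, -0.0005, -0.0143] rows>= 2.7
```

```bash
python3 -m creep '{"delta_pos":[[0,0,0.04],[0,0,0.08],[0,0,0.115],[0,0,0.137],[0,0,0.137]],"delta_rot":[[0,0,-0.01],[0,0,-0.01],[0,0,-0.01],[0,0,-0.01],[0,0,-0.01]],"gripper":[0.36,0.36,0.36,0.36,0.36]}' 30
python3 -m creep '{"delta_pos":[[0,0,0],[0,0,0],[0,0,0],[0,0,0],[0,0,0]],"delta_rot":[[0,0,0],[0,0,0],[0,0,0],[0,0,0],[0,0,0]],"gripper":[-1,-1,-1,-1,-1]}'
python3 -m creep '{"delta_pos":[[0,0,-0.03],[0,0,-0.07],[0,0,-0.115],[0,0,-0.155],[0,0,-0.178]],"delta_rot":[[0,0,0],[0,0,0],[0,0,0],[0,0,0],[0,0,0]],"gripper":[-1,-1,-1,-1,-1]}'
python3 - <<'E'
from h import *
to(.6221,.0,.24,10);to(.6065,.0886,.24,10)
E
```

```text
time_s: 10.8
ee_pos: [0.4825, -0.2929, 0.0588]
eef_rot: [-3.138, 0.003, 0.187]
wrist_force: [-0.3, -0.9, -0.1]
opening: 0.677
grasp_force: 0.0
time_s: 11.3
ee_pos: [0.4845, -0.2944, 0.0635]
eef_rot: [3.139, -0.002, 0.185]
wrist_force: [0.5, -0.9, 6.9]
opening: 0.466
grasp_force: 30.0
time_s: 11.8
ee_pos: [0.4841, -0.294, 0.2439]
eef_rot: [3.139, -0.003, 0.185]
wrist_force: [-0.6, -0.5, -2.1]
opening: 0.465
grasp_force: 30.0
t 11.8 at [ 0.4841 -0.294   0.2439] yaw 10.6 open 0.465 grip 30.0 j [-0.59 -0.13  1.67  0.    1.59  0.79]
  dpos [0.1898, -0.2635, 0.0037] drot [0.0028, -0.0029, 0.0106] rows>= 6.5
t 11.8 at [ 0.4841 -0.294   0.2439] yaw 10.6 open 0.465 grip 30.0 j [-0.59 -0.13  1.67  0.    1.59  0.79]
  dpos [0.1908, -0.3535, 0.0035] drot [0.0028, -0.0029, 0.0106] rows>= 8.0
```

```bash
python3 -m creep '{"delta_pos":[[0.01,-0.018,0],[0.03,-0.055,0],[0.05,-0.093,0],[0.073,-0.135,0],[0.095,-0.177,0]],"delta_rot":[[0,0,0],[0,0,0],[0,0,0],[0,0,0],[0,0,0]],"gripper":[-1,-1,-1,-1,-1]}'
python3 -m creep '{"delta_pos":[[0.022,-0.04,0],[0.044,-0.08,0],[0.066,-0.12,0],[0.085,-0.158,0],[0.096,-0.1765,0]],"delta_rot":[[0,0,0],[0,0,0],[0,0,0],[0,0,0],[0,0,0]],"gripper":[-1,-1,-1,-1,-1]}'
python3 - <<'E'
from h import *
to(.6065,.0886,.0735,10)
E
```

```text
time_s: 12.3
ee_pos: [0.5447, -0.1006, 0.2401]
eef_rot: [3.141, -0.001, 0.185]
wrist_force: [0.4, -0.4, -2.5]
opening: 0.47
grasp_force: 30.0
time_s: 12.8
ee_pos: [0.6067, 0.0919, 0.2399]
eef_rot: [-3.141, -0.0, 0.187]
wrist_force: [-0.7, -0.9, -2.8]
opening: 0.471
grasp_force: 30.0
t 12.8 at [0.6067 0.0919 0.2399] yaw 10.7 open 0.471 grip 30.0 j [ 0.11 -0.02  1.57  0.    1.59  1.49]
  dpos [-0.0008, 0.0033, 0.1664] drot [-0.0006, -0.0001, 0.0127] rows>= 3.3
```

```bash
python3 -m creep '{"delta_pos":[[0,0.002,0.04],[0,0.002,0.09],[0,0.002,0.135],[0,0.002,0.158],[0,0.002,0.168]],"delta_rot":[[0,0,0],[0,0,0],[0,0,0],[0,0,0],[0,0,0]],"gripper":[-1,-1,-1,-1,-1]}'
python3 -m creep '{"delta_pos":[[0,0,0],[0,0,0.001],[0,0,0.001],[0,0,0.001],[0,0,0.001]],"delta_rot":[[0,0,0],[0,0,0],[0,0,0],[0,0,0],[0,0,0]],"gripper":[-1,-1,0.24,0.24,0.24]}'
python3 -m creep '{"delta_pos":[[0,0,-0.01],[0,0,-0.04],[0,0,-0.08],[0,0,-0.12],[0,0,-0.15]],"delta_rot":[[0,0,0],[0,0,0],[0,0,0],[0,0,0],[0,0,0]],"gripper":[0.24,0.24,0.36,0.36,0.36]}'
python3 - <<'E'
from h import *
to(.395,-.2895,.22,10)
E
```

```text
time_s: 13.3
ee_pos: [0.606, 0.0868, 0.0704]
eef_rot: [-3.141, 0.003, 0.185]
wrist_force: [-14.4, 0.8, 42.9]
opening: 0.47
grasp_force: 30.0
time_s: 13.8
ee_pos: [0.6071, 0.0868, 0.0712]
eef_rot: [3.142, -0.001, 0.185]
wrist_force: [0.5, 0.2, 0.7]
opening: 0.615
grasp_force: 0.0
time_s: 14.3
ee_pos: [0.6071, 0.0868, 0.2245]
eef_rot: [3.141, -0.003, 0.185]
wrist_force: [-0.0, 0.1, 0.8]
opening: 0.677
grasp_force: 0.0
t 14.3 at [0.6071 0.0868 0.2245] yaw 10.6 open 0.677 grip 0.0 j [ 0.1  -0.02  1.6  -0.    1.56  1.49]
  dpos [-0.2776, 0.3309, 0.0038] drot [0.0002, -0.0027, 0.0103] rows>= 8.6
```

```bash
cat >> h.py <<'E'
def caps():
    for n in("scene","top"):
        c=camera(n);P=cloud(c);z=P[...,2];x=P[...,0];y=P[...,1];d=c["depth"]>0
        o=d&(z>.072)&(z<.095)&(y<-.12)&(y>-.5)&(x<.7)&(x>.25)
        m=np.zeros_like(d)
        a=np.radians(10);X=(x-.567)*np.cos(a)+(y-.036)*np.sin(a);Y=-(x-.567)*np.sin(a)+(y-.036)*np.cos(a)
        i=d&(abs(X)<.097)&(abs(Y)<.102)&(z>.078)&(z<.1)
        for k,mm in(("out",o),("IN",i)):
            for b in big(mm):
                q=P[b];h=np.median(cv2.cvtColor(c["pixels"],cv2.COLOR_RGB2HSV)[b],0)
                if len(q)>40: print(n,k,*rect(q)[:2],"z",np.percentile(q[:,2],[50,95]).round(3),"n",len(q),"hs",h[:2])
E
python3 -m creep '{"delta_pos":[[-0.03,0.035,0],[-0.06,0.07,0],[-0.09,0.105,0],[-0.12,0.143,0],[-0.138,0.165,0]],"delta_rot":[[0,0,0],[0,0,0],[0,0,0],[0,0,0],[0,0,0]],"gripper":[0.36,0.36,0.36,0.36,0.36]}'
python3 - <<'E'
from h import *
caps()
to(.395,-.2895,.22,10)
E
```

```text
time_s: 14.8
ee_pos: [0.5, -0.1029, 0.2218]
eef_rot: [3.141, -0.001, 0.184]
wrist_force: [0.5, 0.4, -0.1]
opening: 0.676
grasp_force: 0.0
scene out [ 646.7 -271.4] [ 61.1 131. ] z [0.076 0.079] n 1178 hs [20. 13.]
scene out [ 442.5 -392.4] [42.3 43.2] z [0.083 0.086] n 253 hs [ 23. 255.]
scene out [ 394.4 -291.6] [42.2 43.3] z [0.083 0.086] n 210 hs [140. 189.]
scene out [ 389.6 -209.8] [42.6 42.8] z [0.083 0.086] n 188 hs [ 21. 255.]
scene IN [604.1  85.5] [38.6 43.8] z [0.09  0.094] n 165 hs [158.  20.]
top out [ 648.5 -268.9] [ 59.7 128.4] z [0.075 0.079] n 576 hs [23. 17.]
top out [ 395.9 -287.9] [39.7 40.9] z [0.081 0.085] n 140 hs [141. 154.]
top out [ 443.6 -388.7] [39.9 42.7] z [0.082 0.086] n 139 hs [ 21. 181.]
top IN [606.4  88.5] [40.2 41. ] z [0.089 0.093] n 139 hs [170.  19.]
t 14.9 at [ 0.5003 -0.1032  0.222 ] yaw 10.4 open 0.683 grip 0.0 j [-0.25 -0.24  1.81 -0.    1.58  1.14]
  dpos [-0.1372, 0.1642, 0.002] drot [0.0011, -0.0012, 0.0071] rows>= 4.3
```

Grey is in at (605,87), and its cap height of 0.090 means it stands on the case floor. Next is purple.

```bash
python3 -m creep '{"delta_pos":[[-0.03,0.035,0],[-0.06,0.07,0],[-0.09,0.108,0],[-0.12,0.145,0],[-0.137,0.164,0]],"delta_rot":[[0,0,0],[0,0,0],[0,0,0],[0,0,0],[0,0,0]],"gripper":[0.36,0.36,0.36,0.36,0.36]}'
python3 -m creep '{"delta_pos":[[0,0,0.0],[0,0,0.04],[0,0,0.085],[0,0,0.13],[0,0,0.157]],"delta_rot":[[0,0,0],[0,0,0],[0,0,0],[0,0,0],[0,0,0]],"gripper":[0.36,0.36,0.36,0.36,0.36]}'
python3 -m creep '{"delta_pos":[[0,0,0],[0,0,0],[0,0,0],[0,0,0],[0,0,0]],"delta_rot":[[0,0,0],[0,0,0],[0,0,0],[0,0,0],[0,0,0]],"gripper":[0.36,-1,-1,-1,-1]}'
python3 - <<'E'
from h import *
to(.6221,0,.24,10)
E
```

```text
time_s: 15.4
ee_pos: [0.3959, -0.2891, 0.2215]
eef_rot: [3.141, -0.0, 0.184]
wrist_force: [0.9, 0.2, -0.5]
opening: 0.683
grasp_force: 0.0
time_s: 15.9
ee_pos: [0.397, -0.2854, 0.0609]
eef_rot: [-3.14, 0.001, 0.186]
wrist_force: [0.0, 0.1, 0.8]
opening: 0.679
grasp_force: 0.0
time_s: 16.4
ee_pos: [0.398, -0.2877, 0.0657]
eef_rot: [3.139, -0.002, 0.185]
wrist_force: [0.0, 0.4, 8.5]
opening: 0.47
grasp_force: 30.0
t 16.4 at [ 0.398  -0.2877  0.0657] yaw 10.6 open 0.47 grip 30.0 j [-0.68 -0.2   2.03  0.    1.31  0.71]
  dpos [0.2736, -0.2412, -0.1743] drot [0.0025, -0.0022, 0.0103] rows>= 8.1
```

```bash
python3 -m creep '{"delta_pos":[[0,0,-0.03],[0,0,-0.07],[0,0,-0.115],[0,0,-0.155],[0,0,-0.175]],"delta_rot":[[0,0,0],[0,0,0],[0,0,0],[0,0,0],[0,0,0]],"gripper":[-1,-1,-1,-1,-1]}'
python3 -m creep '{"delta_pos":[[0.015,-0.013,0],[0.04,-0.035,0],[0.07,-0.062,0],[0.103,-0.09,0],[0.136,-0.12,0]],"delta_rot":[[0,0,0],[0,0,0],[0,0,0],[0,0,0],[0,0,0]],"gripper":[-1,-1,-1,-1,-1]}'
python3 -m creep '{"delta_pos":[[0.032,-0.028,0],[0.064,-0.056,0],[0.096,-0.084,0],[0.125,-0.11,0],[0.137,-0.12,0]],"delta_rot":[[0,0,0],[0,0,0],[0,0,0],[0,0,0],[0,0,0]],"gripper":[-1,-1,-1,-1,-1]}'
python3 - <<'E'
from h import *
to(.6221,0,.0745,10)
E
```

```text
time_s: 16.9
ee_pos: [0.3974, -0.2874, 0.2434]
eef_rot: [3.138, -0.003, 0.185]
wrist_force: [0.7, -1.2, -2.7]
opening: 0.473
grasp_force: 30.0
time_s: 17.4
ee_pos: [0.5094, -0.1428, 0.2396]
eef_rot: [3.141, -0.001, 0.184]
wrist_force: [0.1, -0.2, -1.9]
opening: 0.469
grasp_force: 30.0
time_s: 17.9
ee_pos: [0.6225, 0.0016, 0.2388]
eef_rot: [-3.141, -0.0, 0.187]
wrist_force: [0.3, -0.3, -2.0]
opening: 0.467
grasp_force: 30.0
t 17.9 at [0.6225 0.0016 0.2388] yaw 10.7 open 0.467 grip 30.0 j [-0.04  0.    1.56  0.    1.58  1.35]
  dpos [-0.0007, 0.0016, 0.1643] drot [-0.0006, -0.0001, 0.0122] rows>= 3.3
```

```bash
python3 -m creep '{"delta_pos":[[0,0.002,0.04],[0,0.002,0.09],[0,0.002,0.135],[0,0.002,0.157],[0,0.002,0.163]],"delta_rot":[[0,0,0],[0,0,0],[0,0,0],[0,0,0],[0,0,0]],"gripper":[-1,-1,-1,-1,-1]}'
python3 -m creep '{"delta_pos":[[0,0,0],[0,0,0.001],[0,0,0.001],[0,0,0.001],[0,0,0.001]],"delta_rot":[[0,0,0],[0,0,0],[0,0,0],[0,0,0],[0,0,0]],"gripper":[-1,-1,0.24,0.24,0.24]}'
python3 -m creep '{"delta_pos":[[0,0,-0.01],[0,0,-0.04],[0,0,-0.08],[0,0,-0.12],[0,0,-0.15]],"delta_rot":[[0,0,0],[0,0,0],[0,0,0],[0,0,0],[0,0,0]],"gripper":[0.24,0.24,0.36,0.36,0.36]}'
python3 - <<'E'
from h import *
caps()
to(.4433,-.3905,.22,10)
E
```

```text
time_s: 18.4
ee_pos: [0.6203, -0.0033, 0.0738]
eef_rot: [-3.141, 0.004, 0.184]
wrist_force: [0.0, 0.3, 0.8]
opening: 0.469
grasp_force: 30.0
time_s: 18.9
ee_pos: [0.622, -0.003, 0.0754]
eef_rot: [3.141, -0.001, 0.185]
wrist_force: [0.1, -1.2, -0.5]
opening: 0.613
grasp_force: 0.0
time_s: 19.4
ee_pos: [0.6218, -0.003, 0.2285]
eef_rot: [3.141, -0.003, 0.185]
wrist_force: [-0.7, 0.3, 0.1]
opening: 0.683
grasp_force: 0.0
scene out [ 646.  -271.8] [ 61.  130.2] z [0.076 0.079] n 1161 hs [20. 13.]
scene out [ 442.6 -391.7] [42.7 42.8] z [0.083 0.086] n 249 hs [ 23. 255.]
scene out [ 389.4 -210.4] [42.7 43.1] z [0.082 0.085] n 190 hs [ 23. 255.]
scene IN [616.8  -5.8] [41.9 43.4] z [0.091 0.093] n 185 hs [140. 194.]
scene IN [604.5  85.1] [38.6 47. ] z [0.091 0.094] n 166 hs [159.  20.]
top out [ 648.5 -269.2] [ 60.1 128. ] z [0.075 0.08 ] n 569 hs [23. 17.]
top out [ 443.9 -388.8] [40.5 42.2] z [0.081 0.086] n 140 hs [ 21. 181.]
top out [ 391.5 -206.6] [39.8 42.5] z [0.082 0.086] n 140 hs [ 23. 170.]
top IN [610.3  -2.9] [24.9 41.2] z [0.09  0.095] n 84 hs [140. 168.]
t 19.5 at [ 0.6229 -0.003   0.2308] yaw 10.6 open 0.678 grip 0.0 j [-0.05 -0.    1.57 -0.    1.56  1.34]
  dpos [-0.2478, 0.3478, 0.0096] drot [0.0016, -0.0072, 0.0103] rows>= 8.5
```

```bash
python3 -m creep '{"delta_pos":[[-0.025,0.035,0],[-0.05,0.07,0],[-0.075,0.105,0],[-0.1,0.14,0],[-0.124,0.174,0]],"delta_rot":[[0,0,0],[0,0,0],[0,0,0],[0,0,0],[0,0,0]],"gripper":[0.36,0.36,0.36,0.36,0.36]}'
python3 -m creep '{"delta_pos":[[-0.025,0.035,0],[-0.05,0.07,0],[-0.075,0.105,0],[-0.1,0.14,0.005],[-0.123,0.173,0.009]],"delta_rot":[[0,0,0.01],[0,0,0.01],[0,0,0.01],[0,0,0.01],[0,0,0.01]],"gripper":[0.36,0.36,0.36,0.36,0.36]}'
python3 - <<'E'
from h import *
to(.4432,-.3902,.065,10)
E
```

```text
time_s: 20.0
ee_pos: [0.5306, -0.1981, 0.2248]
eef_rot: [3.141, -0.0, 0.185]
wrist_force: [0.4, -0.5, -0.5]
opening: 0.682
grasp_force: 0.0
time_s: 20.5
ee_pos: [0.4414, -0.391, 0.2157]
eef_rot: [3.141, -0.0, 0.175]
wrist_force: [0.6, 0.6, 0.4]
opening: 0.68
grasp_force: 0.0
t 20.5 at [ 0.4414 -0.391   0.2157] yaw 10.0 open 0.68 grip 0.0 j [-0.77 -0.06  1.66 -0.    1.55  0.63]
  dpos [0.0019, -0.0005, 0.1507] drot [0.0002, -0.0001, -0.0] rows>= 3.0
```

```bash
python3 -m creep '{"delta_pos":[[0.002,0,0.04],[0.002,0,0.085],[0.002,0,0.13],[0.002,0,0.15],[0.002,0,0.15]],"delta_rot":[[0,0,0],[0,0,0],[0,0,0],[0,0,0],[0,0,0]],"gripper":[0.36,0.36,0.36,0.36,0.36]}'
python3 -m creep '{"delta_pos":[[0,0,0],[0,0,0],[0,0,0],[0,0,0],[0,0,0]],"delta_rot":[[0,0,0],[0,0,0],[0,0,0],[0,0,0],[0,0,0]],"gripper":[-1,-1,-1,-1,-1]}'
python3 - <<'E'
from h import *
to(.5119,.072,.24,10)
E
python3 -m creep '{"delta_pos":[[0,0,-0.03],[0,0,-0.07],[0,0,-0.115],[0,0,-0.155],[0,0,-0.175]],"delta_rot":[[0,0,0],[0,0,0],[0,0,0],[0,0,0],[0,0,0]],"gripper":[-1,-1,-1,-1,-1]}'
```

```text
time_s: 21.0
ee_pos: [0.4433, -0.3879, 0.0624]
eef_rot: [-3.137, 0.003, 0.175]
wrist_force: [-0.5, 0.2, 0.6]
opening: 0.681
grasp_force: 0.0
time_s: 21.5
ee_pos: [0.4452, -0.3898, 0.0675]
eef_rot: [3.139, -0.002, 0.175]
wrist_force: [-0.3, -0.9, 8.0]
opening: 0.467
grasp_force: 30.0
t 21.5 at [ 0.4452 -0.3898  0.0675] yaw 10.0 open 0.467 grip 30.0 j [-0.76  0.03  1.81 -0.    1.3   0.63]
  dpos [0.1462, -0.4428, -0.1733] drot [0.0023, -0.0016, 0.0003] rows>= 9.9
time_s: 22.0
ee_pos: [0.445, -0.3894, 0.2454]
eef_rot: [3.138, -0.003, 0.175]
wrist_force: [-0.7, -0.5, -3.0]
opening: 0.468
grasp_force: 30.0
```

```bash
python3 -m creep '{"delta_pos":[[0.005,-0.015,0],[0.017,-0.05,0],[0.031,-0.093,0],[0.045,-0.137,0],[0.06,-0.18,0]],"delta_rot":[[0,0,0],[0,0,0],[0,0,0],[0,0,0],[0,0,0]],"gripper":[-1,-1,-1,-1,-1]}'
python3 -m creep '{"delta_pos":[[0.015,-0.044,0],[0.029,-0.088,0],[0.044,-0.132,0],[0.058,-0.176,0],[0.073,-0.22,0]],"delta_rot":[[0,0,0],[0,0,0],[0,0,0],[0,0,0],[0,0,0]],"gripper":[-1,-1,-1,-1,-1]}'
python3 -m creep '{"delta_pos":[[0.007,-0.022,0],[0.013,-0.04,0],[0.013,-0.042,0],[0.013,-0.042,0],[0.013,-0.042,0]],"delta_rot":[[0,0,0],[0,0,0],[0,0,0],[0,0,0],[0,0,0]],"gripper":[-1,-1,-1,-1,-1]}'
python3 - <<'E'
from h import *
to(.5119,.072,.0755,10)
E
```

```text
time_s: 22.5
ee_pos: [0.4717, -0.1989, 0.2393]
eef_rot: [-3.141, 0.001, 0.174]
wrist_force: [1.5, -0.7, -2.2]
opening: 0.472
grasp_force: 30.0
time_s: 23.0
ee_pos: [0.505, 0.0304, 0.2395]
eef_rot: [-3.141, 0.001, 0.175]
wrist_force: [0.6, -0.8, -1.8]
opening: 0.47
grasp_force: 30.0
time_s: 23.5
ee_pos: [0.5111, 0.071, 0.2402]
eef_rot: [3.141, 0.001, 0.174]
wrist_force: [0.0, -0.7, -2.1]
opening: 0.464
grasp_force: 30.0
t 23.5 at [0.5111 0.071  0.2402] yaw 10.0 open 0.464 grip 30.0 j [ 0.09 -0.24  1.77 -0.    1.61  1.49]
  dpos [0.001, -0.0009, 0.1647] drot [0.0001, 0.0006, -0.0001] rows>= 3.3
```

```bash
python3 -m creep '{"delta_pos":[[0,0,0.04],[0,0,0.09],[0,0,0.135],[0,0,0.157],[0,0,0.163]],"delta_rot":[[0,0,0],[0,0,0],[0,0,0],[0,0,0],[0,0,0]],"gripper":[-1,-1,-1,-1,-1]}'
python3 -m creep '{"delta_pos":[[0,0,0],[0,0,0.002],[0,0,0.002],[0,0,0.002],[0,0,0.002]],"delta_rot":[[0,0,0],[0,0,0],[0,0,0],[0,0,0],[0,0,0]],"gripper":[-1,-1,0.24,0.24,0.24]}'
python3 -m creep '{"delta_pos":[[0,0,-0.01],[0,0,-0.04],[0,0,-0.08],[0,0,-0.12],[0,0,-0.15]],"delta_rot":[[0,0,0],[0,0,0],[0,0,0],[0,0,0],[0,0,0]],"gripper":[0.24,0.24,0.36,0.36,0.36]}'
python3 - <<'E'
from h import *
caps()
to(.3905,-.208,.22,10)
E
```

```text
time_s: 24.0
ee_pos: [0.51, 0.0703, 0.0755]
eef_rot: [3.141, 0.004, 0.173]
wrist_force: [-13.0, -3.5, 22.6]
opening: 0.468
grasp_force: 30.0
time_s: 24.5
ee_pos: [0.5118, 0.0715, 0.0762]
eef_rot: [3.142, -0.001, 0.175]
wrist_force: [-0.6, 0.5, 0.7]
opening: 0.616
grasp_force: 0.0
time_s: 25.0
ee_pos: [0.5116, 0.0716, 0.2294]
eef_rot: [3.141, -0.003, 0.175]
wrist_force: [0.8, 0.3, 0.4]
opening: 0.678
grasp_force: 0.0
scene out [ 646.5 -271.7] [ 61.3 130.5] z [0.076 0.079] n 1169 hs [20. 13.]
scene out [ 389.8 -209.8] [42.6 43.8] z [0.083 0.086] n 188 hs [ 23. 255.]
scene IN [617.4  -4.4] [41.4 43.2] z [0.09  0.094] n 182 hs [141. 189.]
scene IN [603.9  85.9] [38.6 43.6] z [0.091 0.094] n 165 hs [159.  21.]
scene IN [508.6  71.1] [39.4 46.9] z [0.091 0.094] n 156 hs [ 21. 255.]
top out [ 648.6 -268.9] [ 60.3 128.7] z [0.075 0.08 ] n 589 hs [23. 17.]
top out [ 391.5 -206.6] [39.8 42.5] z [0.081 0.085] n 140 hs [ 23. 171.]
top IN [621.9  -9.2] [26.9 41. ] z [0.089 0.095] n 83 hs [141. 136.]
t 25.1 at [0.5127 0.0717 0.2313] yaw 10.0 open 0.683 grip 0.0 j [ 0.09 -0.23  1.78  0.    1.59  1.49]
  dpos [-0.1691, 0.2541, 0.0103] drot [0.0006, -0.007, 0.0004] rows>= 6.1
```

```bash
python3 -m creep '{"delta_pos":[[-0.02,0.03,0],[-0.04,0.06,0],[-0.06,0.09,0],[-0.08,0.12,0],[-0.1,0.15,0]],"delta_rot":[[0,0,0],[0,0,0],[0,0,0],[0,0,0],[0,0,0]],"gripper":[0.36,0.36,0.36,0.36,0.36]}'
python3 -m creep '{"delta_pos":[[-0.02,0.03,0],[-0.04,0.06,0],[-0.06,0.09,0.005],[-0.069,0.104,0.01],[-0.069,0.104,0.01]],"delta_rot":[[0,0,0],[0,0,0],[0,0,0],[0,0,0],[0,0,0]],"gripper":[0.36,0.36,0.36,0.36,0.36]}'
python3 - <<'E'
from h import *
to(.3905,-.208,.0655,10)
E
```

```text
time_s: 25.6
ee_pos: [0.4382, -0.0946, 0.2258]
eef_rot: [3.141, -0.0, 0.175]
wrist_force: [-0.1, -1.0, 0.6]
opening: 0.678
grasp_force: 0.0
time_s: 26.1
ee_pos: [0.3882, -0.2093, 0.2151]
eef_rot: [-3.141, 0.001, 0.172]
wrist_force: [0.2, 0.0, -0.2]
opening: 0.678
grasp_force: 0.0
t 26.1 at [ 0.3882 -0.2093  0.2151] yaw 9.9 open 0.678 grip 0.0 j [-0.55 -0.41  1.94 -0.    1.61  0.85]
  dpos [0.0026, -0.0008, 0.1496] drot [-0.0004, 0.0008, -0.0024] rows>= 3.0
```

```bash
python3 -m creep '{"delta_pos":[[0.002,0,0.04],[0.002,0,0.085],[0.002,0,0.13],[0.002,0,0.149],[0.002,0,0.149]],"delta_rot":[[0,0,0],[0,0,0],[0,0,0],[0,0,0],[0,0,0]],"gripper":[0.36,0.36,0.36,0.36,0.36]}'
python3 -m creep '{"delta_pos":[[0,0,0],[0,0,0],[0,0,0],[0,0,0],[0,0,0]],"delta_rot":[[0,0,0],[0,0,0],[0,0,0],[0,0,0],[0,0,0]],"gripper":[-1,-1,-1,-1,-1]}'
python3 -m creep '{"delta_pos":[[0,0,-0.03],[0,0,-0.07],[0,0,-0.115],[0,0,-0.155],[0,0,-0.175]],"delta_rot":[[0,0,0],[0,0,0],[0,0,0],[0,0,0],[0,0,0]],"gripper":[-1,-1,-1,-1,-1]}'
python3 - <<'E'
from h import *
to(.5275,-.0167,.24,10)
E
```

```text
time_s: 26.6
ee_pos: [0.3903, -0.2061, 0.0641]
eef_rot: [-3.138, 0.003, 0.176]
wrist_force: [0.6, -0.7, 0.7]
opening: 0.682
grasp_force: 0.0
time_s: 27.1
ee_pos: [0.392, -0.208, 0.0682]
eef_rot: [3.14, -0.002, 0.175]
wrist_force: [0.5, 0.7, 6.7]
opening: 0.471
grasp_force: 30.0
time_s: 27.6
ee_pos: [0.3916, -0.2079, 0.2459]
eef_rot: [3.139, -0.003, 0.175]
wrist_force: [-0.0, -1.0, -3.9]
opening: 0.469
grasp_force: 30.0
t 27.6 at [ 0.3916 -0.2079  0.2459] yaw 10.0 open 0.469 grip 30.0 j [-0.55 -0.41  1.9   0.    1.65  0.85]
  dpos [0.167, -0.1646, 0.006] drot [0.0028, -0.0033, 0.0002] rows>= 4.7
```

```bash
python3 -m creep '{"delta_pos":[[0.01,-0.01,0],[0.03,-0.03,0],[0.055,-0.054,0],[0.08,-0.079,0],[0.105,-0.103,0]],"delta_rot":[[0,0,0],[0,0,0],[0,0,0],[0,0,0],[0,0,0]],"gripper":[-1,-1,-1,-1,-1]}'
python3 -m creep '{"delta_pos":[[0.025,-0.025,0],[0.05,-0.05,0],[0.062,-0.061,0],[0.062,-0.061,0],[0.062,-0.061,0]],"delta_rot":[[0,0,0],[0,0,0],[0,0,0],[0,0,0],[0,0,0]],"gripper":[-1,-1,-1,-1,-1]}'
python3 - <<'E'
from h import *
to(.5275,-.0167,.0765,10)
E
```

```text
time_s: 28.1
ee_pos: [0.4772, -0.0866, 0.2421]
eef_rot: [3.141, -0.001, 0.175]
wrist_force: [0.2, -0.4, -2.5]
opening: 0.47
grasp_force: 30.0
time_s: 28.6
ee_pos: [0.5269, -0.0174, 0.2416]
eef_rot: [3.141, 0.0, 0.175]
wrist_force: [0.5, 0.3, -1.8]
opening: 0.47
grasp_force: 30.0
t 28.6 at [ 0.5269 -0.0174  0.2416] yaw 10.0 open 0.47 grip 30.0 j [-0.08 -0.21  1.75 -0.    1.61  1.31]
  dpos [0.0008, -0.0007, 0.1651] drot [0.0002, 0.0005, 0.0006] rows>= 3.3
```

```bash
python3 -m creep '{"delta_pos":[[0,0,0.04],[0,0,0.09],[0,0,0.135],[0,0,0.157],[0,0,0.164]],"delta_rot":[[0,0,0],[0,0,0],[0,0,0],[0,0,0],[0,0,0]],"gripper":[-1,-1,-1,-1,-1]}'
python3 -m creep '{"delta_pos":[[0,0,0],[0,0,0.001],[0,0,0.001],[0,0,0.001],[0,0,0.001]],"delta_rot":[[0,0,0],[0,0,0],[0,0,0],[0,0,0],[0,0,0]],"gripper":[-1,-1,0.24,0.24,0.24]}'
python3 -m creep '{"delta_pos":[[0,0,-0.01],[0,0,-0.04],[0,0,-0.08],[0,0,-0.12],[0,0,-0.15]],"delta_rot":[[0,0,0],[0,0,0],[0,0,0],[0,0,0],[0,0,0]],"gripper":[0.24,0.24,0.24,0.24,0.24]}'
python3 - <<'E'
from h import *
caps()
to(.431,.367,.235,79.8)
for n in("scene","top"):
    c=camera(n);save(c,n+"4.png");P=cloud(c);hsv=cv2.cvtColor(c["pixels"],cv2.COLOR_RGB2HSV);x,y,z=P[...,0],P[...,1],P[...,2]
    ok=(x>.28)&(x<.58)&(y>.22)&(y<.52)
    for b in big(ok&(z>.045)&(z<.07))[:1]: print(n,"handle",rect(P[b]),np.percentile(P[b][:,2],[5,50,95]).round(4),len(P[b]))
    for b in big(ok&(hsv[...,0]<13)&(hsv[...,1]>140)&(z<.026)&(z>.008))[:1]: print(n,"plate",rect(P[b]),np.median(P[b][:,2]),len(P[b]))
    q=ok&(z>.008)&(z<.07); b=big(q)[0];print(n,"all",rect(P[b]))
E
```

```text
time_s: 29.1
ee_pos: [0.5256, -0.0184, 0.0761]
eef_rot: [-3.142, 0.004, 0.173]
wrist_force: [-14.5, -3.9, 31.9]
opening: 0.466
grasp_force: 30.0
time_s: 29.6
ee_pos: [0.5274, -0.0172, 0.0772]
eef_rot: [3.141, -0.001, 0.175]
wrist_force: [1.0, -0.2, -0.5]
opening: 0.616
grasp_force: 0.0
time_s: 30.1
ee_pos: [0.5273, -0.0171, 0.2304]
eef_rot: [3.141, -0.003, 0.175]
wrist_force: [0.3, 0.5, 0.0]
opening: 0.616
grasp_force: 0.0
scene out [ 646.5 -271.4] [ 61.6 131.7] z [0.076 0.079] n 1168 hs [20. 13.]
scene IN [617.7  -5.5] [41.2 43.5] z [0.091 0.094] n 183 hs [141. 188.]
scene IN [523.2 -20.2] [40.9 44.1] z [0.091 0.094] n 173 hs [ 21. 255.]
scene IN [603.7  86.2] [38.6 44.2] z [0.091 0.094] n 164 hs [159.  21.]
scene IN [508.4  69.9] [43.3 43.8] z [0.091 0.094] n 157 hs [ 23. 255.]
top out [ 648.5 -269. ] [ 59.9 128.4] z [0.076 0.079] n 570 hs [23. 17.]
top IN [608.6  97.9] [23.4 42.5] z [0.089 0.094] n 76 hs [170.  19.]
t 30.2 at [ 0.5284 -0.0172  0.2323] yaw 10.0 open 0.619 grip 0.0 j [-0.08 -0.21  1.76  0.    1.58  1.32]
  dpos [-0.029, -0.3952, -0.0036] drot [0.0057, -0.0049, -1.2178] rows>= 8.1
scene handle (array([426.4, 364.4]), array([ 19.6, 111.9]), np.float32(80.1)) [0.0485 0.0596 0.0638] 158
scene plate (array([428.7, 364.6]), array([212.2, 226.1]), np.float32(80.0)) 0.02009586696560678 528
scene all (array([428. , 366.5]), array([219.1, 231. ]), np.float32(79.6))
top handle (array([430.5, 368.6]), array([ 16. , 108.6]), np.float32(79.7)) [0.0542 0.0591 0.0635] 164
top plate (array([431.9, 367.5]), array([213. , 224.6]), np.float32(79.5)) 0.017662947972735266 3669
top all (array([430.3, 369.5]), array([216. , 228.2]), np.float32(79.9))
```

View pics/scene4.png

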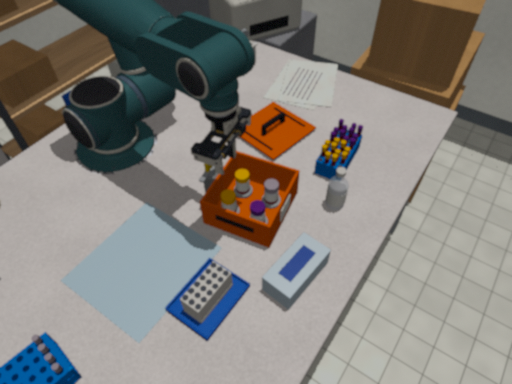

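All four canisters stand in the case at (242,180), (272,190), (230,200) and (258,210). The lid lies free at (273,130). Now to the lid handle.

```bash
python3 -m creep '{"delta_pos":[[-0.003,-0.035,0],[-0.006,-0.08,0],[-0.009,-0.12,0],[-0.012,-0.16,0],[-0.0145,-0.198,0]],"delta_rot":[[0,0,0],[0,0,0],[0,0,0],[0,0,0],[0,0,0]],"gripper":[0.24,0.24,0.24,0.24,0.24]}' 50
python3 -m creep '{"delta_pos":[[-0.003,-0.04,0],[-0.006,-0.08,0],[-0.009,-0.12,0],[-0.012,-0.16,0],[-0.0145,-0.198,0]],"delta_rot":[[0,0,-0.14],[0,0,-0.28],[0,0,-0.42],[0,0,-0.56],[0,0,-0.7]],"gripper":[0.24,0.24,0.24,0.24,0.24]}'
python3 -m creep '{"delta_pos":[[0,0,0],[0,0,0],[0,0,0],[0,0,0],[0,0,0]],"delta_rot":[[0,0,-0.14],[0,0,-0.28],[0,0,-0.42],[0,0,-0.518],[0,0,-0.518]],"gripper":[0.24,0.24,0.24,0.24,0.24]}'
python3 - <<'E'
from h import *
to(.4313,.367,.0505,79.8)
E
```

```text
time_s: 30.8
ee_pos: [0.4773, 0.1768, 0.2255]
eef_rot: [3.141, 0.002, 0.175]
wrist_force: [0.4, -0.0, -0.7]
opening: 0.621
grasp_force: 0.0
time_s: 31.3
ee_pos: [0.4286, 0.3692, 0.2254]
eef_rot: [-3.141, 0.002, 0.881]
wrist_force: [0.7, -0.4, 0.4]
opening: 0.618
grasp_force: 0.0
time_s: 31.8
ee_pos: [0.4294, 0.3676, 0.2254]
eef_rot: [-3.14, 0.001, 1.395]
wrist_force: [0.2, 0.4, -1.0]
opening: 0.621
grasp_force: 0.0
t 31.8 at [0.4294 0.3676 0.2254] yaw 79.9 open 0.621 grip 0.0 j [ 0.66 -0.12  1.69 -0.    1.57  0.84]
  dpos [-0.0, 0.0022, 0.1749] drot [-0.0013, 0.0014, 0.0018] rows>= 3.5
```

```bash
python3 -m creep '{"delta_pos":[[0,0.002,0.045],[0,0.002,0.09],[0,0.002,0.135],[0,0.002,0.165],[0,0.002,0.174]],"delta_rot":[[0,0,0],[0,0,0],[0,0,0],[0,0,0],[0,0,0]],"gripper":[0.24,0.24,0.24,0.24,0.24]}'
python3 -m creep '{"delta_pos":[[0,0,0],[0,0,0],[0,0,0],[0,0,0],[0,0,0]],"delta_rot":[[0,0,0],[0,0,0],[0,0,0],[0,0,0],[0,0,0]],"gripper":[0.24,-1,-1,-1,-1]}' 50
python3 -m creep '{"delta_pos":[[0,0,0],[0,0,0],[0,0,-0.005],[0,0,-0.015],[0,0,-0.03]],"delta_rot":[[0,0,0],[0,0,0],[0,0,0],[0,0,0],[0,0,0]],"gripper":[-1,-1,-1,-1,-1]}'
python3 - <<'E'
from h import *
to(.568,.036,.26,100)
E
```

```text
time_s: 32.3
ee_pos: [0.4301, 0.3661, 0.0485]
eef_rot: [-3.138, 0.004, 1.39]
wrist_force: [-0.2, 0.4, 0.4]
opening: 0.621
grasp_force: 0.0
time_s: 32.8
ee_pos: [0.432, 0.3677, 0.0535]
eef_rot: [3.141, -0.001, 1.393]
wrist_force: [-0.3, 0.0, -1.2]
opening: 0.324
grasp_force: 0.0
time_s: 33.3
ee_pos: [0.4314, 0.3672, 0.0829]
eef_rot: [-3.141, 0.001, 1.393]
wrist_force: [0.5, 0.1, -3.7]
opening: 0.165
grasp_force: 50.0
t 33.3 at [0.4314 0.3672 0.0829] yaw 79.8 open 0.165 grip 50.0 j [ 0.66 -0.03  1.85 -0.    1.33  0.84]
  dpos [-0.3019, 0.1929, -0.1769] drot [-0.0011, 0.0009, -0.3526] rows>= 8.0
```

```bash
python3 -m creep '{"delta_pos":[[0,0,-0.03],[0,0,-0.07],[0,0,-0.11],[0,0,-0.145],[0,0,-0.16]],"delta_rot":[[0,0,0],[0,0,0],[0,0,0],[0,0,0],[0,0,0]],"gripper":[-1,-1,-1,-1,-1]}'
python3 -m creep '{"delta_pos":[[-0.02,0.013,0],[-0.05,0.032,0],[-0.085,0.054,0],[-0.118,0.075,0],[-0.15,0.096,0]],"delta_rot":[[0,0,0],[0,0,0],[0,0,0],[0,0,0],[0,0,0]],"gripper":[-1,-1,-1,-1,-1]}'
python3 -m creep '{"delta_pos":[[-0.033,0.021,0],[-0.066,0.042,0],[-0.1,0.063,0],[-0.133,0.085,0],[-0.152,0.097,0]],"delta_rot":[[0,0,-0.07],[0,0,-0.14],[0,0,-0.21],[0,0,-0.29],[0,0,-0.352]],"gripper":[-1,-1,-1,-1,-1]}'
python3 - <<'E'
from h import *
for n in("scene","top"):
    c=camera(n);save(c,n+"5.png");np.savez(f"pics/{n}5.npz",**c);P=cloud(c);hsv=cv2.cvtColor(c["pixels"],cv2.COLOR_RGB2HSV);z=P[...,2]
    b=(P[...,0]>.35)&(P[...,0]<.8)&(abs(P[...,1])<.25)&(hsv[...,0]<13)&(hsv[...,1]>140)
    m=b&(z>.185)&(z<.23)
    print(n,rect(P[m]),np.percentile(P[m][:,2],[5,50,95]).round(4),m.sum())
    A=np.c_[P[m],np.ones(m.sum())][:,[0,1,3]];print("plane",np.linalg.lstsq(A,P[m][:,2],rcond=None)[0].round(3))
to(.568,.036,.16,100)
E
```

```text
time_s: 33.8
ee_pos: [0.4322, 0.3678, 0.2475]
eef_rot: [3.138, -0.004, 1.393]
wrist_force: [-0.1, 0.4, -4.1]
opening: 0.168
grasp_force: 50.0
time_s: 34.3
ee_pos: [0.4997, 0.2012, 0.2422]
eef_rot: [-3.141, 0.0, 1.393]
wrist_force: [0.3, 1.5, -3.8]
opening: 0.163
grasp_force: 50.0
time_s: 34.8
ee_pos: [0.5686, 0.0335, 0.242]
eef_rot: [-3.141, 0.0, 1.746]
wrist_force: [-0.5, 0.3, -3.4]
opening: 0.167
grasp_force: 50.0
scene (array([569.2,  30.9]), array([213.6, 224.2]), np.float32(100.0)) [0.2051 0.2084 0.2111] 2420
plane [-0.005  0.004  0.211]
top (array([569.5,  31.6]), array([213.6, 223.3]), np.float32(100.1)) [0.2031 0.2065 0.2099] 1116
plane [ 0.    -0.001  0.206]
t 34.9 at [0.5686 0.0335 0.2418] yaw 99.9 open 0.168 grip 50.0 j [ 0.01 -0.11  1.66 -0.    1.6  -0.16]
  dpos [0.0026, -0.0001, 0.0818] drot [-0.0014, 0.0004, -0.0012] rows>= 1.6
```

View pics/scene5.png

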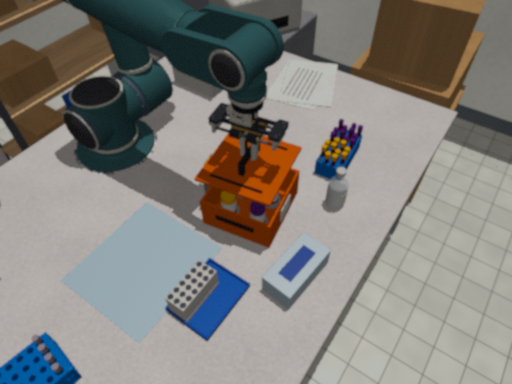

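The lid is held level over the case at (250,165). The white rack has been knocked aside in the tray and is now near (193,290), so I'll measure it and put it right. The lid goes on first.

```bash
python3 -m creep '{"delta_pos":[[0.0048,-0.001,0],[0.0048,-0.001,0.03],[0.0048,-0.001,0.06],[0.0048,-0.001,0.075],[0.0048,-0.001,0.082]],"delta_rot":[[0,0,0],[0,0,0],[0,0,0],[0,0,0],[0,0,0]],"gripper":[-1,-1,-1,-1,-1]}'
python3 -m creep '{"delta_pos":[[0,0,0.002],[0,0,0.004],[0,0,0.006],[0,0,0.008],[0,0,0.009]],"delta_rot":[[0,0,0],[0,0,0],[0,0,0],[0,0,0],[0,0,0]],"gripper":[-1,-1,-1,-1,-1]}'
python3 - <<'E'
from h import *
c=dict(np.load("pics/scene5.npz"))
for n in("scene","top"):
    c=camera(n);P=cloud(c);z=P[...,2];p=c["pixels"].astype(int)
    m=(P[...,0]>.5)&(P[...,0]<.75)&(P[...,1]<-.15)&(P[...,1]>-.45)&(z>.055)&(z<.12)
    b=big(m)[0];q=P[b]
    print(n,"rack",rect(q),np.percentile(q[:,2],[5,50,95]).round(4),len(q),"plane",np.linalg.lstsq(np.c_[q[:,:2],np.ones(len(q))],q[:,2],rcond=None)[0].round(3))
to(.568,.036,.149,100)
E
```

```text
time_s: 35.4
ee_pos: [0.5656, 0.0415, 0.1593]
eef_rot: [-3.14, -0.0, 1.745]
wrist_force: [-0.0, -0.4, -4.5]
opening: 0.168
grasp_force: 50.0
time_s: 35.9
ee_pos: [0.5665, 0.0405, 0.1518]
eef_rot: [3.141, 0.0, 1.745]
wrist_force: [0.1, -0.3, -4.4]
opening: 0.169
grasp_force: 50.0
scene rack (array([ 614.3, -290.5]), array([ 61.6, 130.5]), np.float32(90.3)) [0.0623 0.0761 0.0792] 1337 plane [-0.086  0.013  0.132]
top rack (array([ 616.8, -287.9]), array([ 60.9, 131.4]), np.float32(89.9)) [0.07   0.0747 0.0793] 688 plane [0.015 0.001 0.066]
t 36.0 at [0.5664 0.0406 0.1517] yaw 100.0 open 0.168 grip 50.0 j [ 0.03 -0.08  1.78 -0.    1.44 -0.15]
  dpos [-0.0048, 0.0008, 0.0027] drot [0.0001, 0.0, -0.0006] rows>= 0.1
```

The rack was shifted 3 cm but still stands flat on the tray floor: top at 75 mm, offset (-31,-18) mm, within limits. It can stay. I finish the lid.

```bash
python3 -m creep '{"delta_pos":[[0,0,0.001],[0,0,0.002],[0,0,0.003],[0,0,0.004],[0,0,0.004]],"delta_rot":[[0,0,0],[0,0,0],[0,0,0],[0,0,0],[0,0,0]],"gripper":[-1,-1,-1,-1,-1]}'
python3 - <<'E'
from h import *
to(.568,.036,.149,100)
for n in("scene","top"):
    c=camera(n);P=cloud(c);hsv=cv2.cvtColor(c["pixels"],cv2.COLOR_RGB2HSV);z=P[...,2]
    m=(P[...,0]>.35)&(P[...,0]<.8)&(abs(P[...,1])<.25)&(hsv[...,0]<13)&(hsv[...,1]>140)&(z>.106)&(z<.13)
    print(n,rect(P[m]),np.percentile(P[m][:,2],[5,50,95]).round(4),m.sum(),"plane",np.linalg.lstsq(np.c_[P[m][:,:2],np.ones(m.sum())],P[m][:,2],rcond=None)[0].round(3))
E
```

```text
time_s: 36.5
ee_pos: [0.5664, 0.0406, 0.1489]
eef_rot: [3.141, 0.0, 1.745]
wrist_force: [-6.3, -0.9, 8.5]
opening: 0.171
grasp_force: 50.0
t 36.5 at [0.5664 0.0406 0.1489] yaw 100.0 open 0.171 grip 50.0 j [ 0.03 -0.08  1.78 -0.    1.44 -0.15]
  dpos [-0.0048, 0.0008, -0.0001] drot [0.0006, 0.0002, -0.0005] rows>= 0.1
scene (array([565.5,  37. ]), array([216.5, 227.9]), np.float32(100.1)) [0.1109 0.1153 0.1183] 2199 plane [-0.006  0.007  0.118]
top (array([567.4,  39.5]), array([215.1, 223.8]), np.float32(100.5)) [0.1092 0.1134 0.1178] 985 plane [0.001 0.002 0.113]
```

```bash
python3 -m creep '{"delta_pos":[[0,0,0],[0,0,0],[0,0,0],[0,0,-0.02],[0,0,-0.06]],"delta_rot":[[0,0,0],[0,0,0],[0,0,0],[0,0,0],[0,0,0]],"gripper":[-0.3,-0.3,-0.3,-0.1,0]}'
python3 - <<'E'
from h import *
for n in("scene","top"):
    c=camera(n);save(c,n+"6.png");P=cloud(c);hsv=cv2.cvtColor(c["pixels"],cv2.COLOR_RGB2HSV);z=P[...,2]
    b=(P[...,0]>.35)&(P[...,0]<.8)&(abs(P[...,1])<.25)&(hsv[...,0]<13)&(hsv[...,1]>140)
    m=b&(z>.106)&(z<.13)
    print(n,rect(P[m]),np.percentile(P[m][:,2],[5,50,95]).round(4),m.sum(),"plane",np.linalg.lstsq(np.c_[P[m][:,:2],np.ones(m.sum())],P[m][:,2],rcond=None)[0].round(3))
    k=(hsv[...,0]>18)&(hsv[...,0]<35)&(hsv[...,1]>120)&(z>.14)&(z<.17)&(P[...,0]<.5)&(P[...,0]>.38)&(abs(P[...,1])<.08)
    if k.sum()>10: print("knob",rect(P[k]),k.sum())
to(.438,.013,.21,102)
E
```

```text
time_s: 37.1
ee_pos: [0.5653, 0.0406, 0.2054]
eef_rot: [-3.137, -0.001, 1.745]
wrist_force: [0.6, -0.7, 0.8]
opening: 0.469
grasp_force: 0.0
scene (array([566.2,  37.1]), array([215.3, 230.8]), np.float32(99.8)) [0.1111 0.1154 0.1184] 2395 plane [-0.006  0.008  0.118]
knob (array([437.6,  11.9]), array([10.8, 43.7]), np.float32(101.2)) 71
top (array([569.4,  30.1]), array([204. , 215.6]), np.float32(10.0)) [0.1097 0.1136 0.1176] 943 plane [-0.     0.001  0.114]
t 37.2 at [0.5678 0.0407 0.2128] yaw 100.0 open 0.497 grip 0.0 j [ 0.03 -0.11  1.71  0.    1.54 -0.15]
  dpos [-0.0048, -0.1327, 0.002] drot [0.0064, 0.0011, -0.0354] rows>= 2.7
```

View pics/scene6.png

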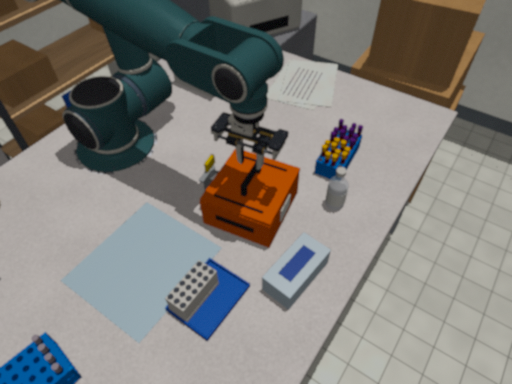

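The lid lies flush on the case at (250,195) and level, with its plate top at 114 mm, so it is home. The knob is at (209,163). Now the clamp.

```bash
python3 -m creep '{"delta_pos":[[-0.002,-0.04,0],[-0.004,-0.085,0],[-0.005,-0.12,0],[-0.005,-0.133,0.002],[-0.005,-0.133,0.002]],"delta_rot":[[0,0,-0.02],[0,0,-0.02],[0,0,-0.02],[0,0,-0.02],[0,0,-0.02]],"gripper":[0,0,0,0,0]}' 30
python3 - <<'E'
from h import *
to(.438,.0128,.148,101)
E
```

```text
time_s: 37.7
ee_pos: [0.4352, 0.0124, 0.2057]
eef_rot: [3.14, 0.0, 1.764]
wrist_force: [0.3, 0.5, -0.3]
opening: 0.506
grasp_force: 0.0
t 37.7 at [0.4352 0.0124 0.2057] yaw 101.1 open 0.506 grip 0.0 j [-0.03 -0.42  1.97 -0.    1.59 -0.22]
  dpos [-0.0001, 0.0027, 0.0577] drot [0.0012, 0.0003, 0.0015] rows>= 1.2
```

```bash
python3 -m creep '{"delta_pos":[[0,0.002,0.02],[0,0.002,0.04],[0,0.002,0.057],[0,0.002,0.057],[0,0.002,0.057]],"delta_rot":[[0,0,0],[0,0,0],[0,0,0],[0,0,0],[0,0,0]],"gripper":[0,0,0,0,0]}'
python3 -m creep '{"delta_pos":[[0,0,0],[0,0,0],[0,0,0],[0,0,0],[0,0,0]],"delta_rot":[[0,0,0],[0,0,0],[0,0,0],[0,0,0],[0,0,0]],"gripper":[-1,-1,-1,-1,-1]}' 30
python3 -m creep '{"delta_pos":[[0,0,0],[0,0,0],[0,0,0],[0,0,0],[0,0,0]],"delta_rot":[[0,0,-0.05],[0,0,-0.15],[0,0,-0.27],[0,0,-0.39],[0,0,-0.51]],"gripper":[-1,-1,-1,-1,-1]}'
python3 - <<'E'
from h import *
to(.438,.0128,.148,101)
E
```

```text
time_s: 38.2
ee_pos: [0.4387, 0.0131, 0.1489]
eef_rot: [-3.141, -0.0, 1.765]
wrist_force: [-1.2, 0.6, 0.2]
opening: 0.502
grasp_force: 0.0
time_s: 38.7
ee_pos: [0.4373, 0.0128, 0.1488]
eef_rot: [-3.139, 0.0, 1.765]
wrist_force: [-26.7, -5.2, 19.6]
opening: 0.132
grasp_force: 30.0
time_s: 39.2
ee_pos: [0.4378, 0.0131, 0.1489]
eef_rot: [-3.141, -0.001, 2.28]
wrist_force: [-6.0, 1.3, 4.0]
opening: 0.13
grasp_force: 30.0
t 39.2 at [0.4378 0.0131 0.1489] yaw 130.6 open 0.13 grip 30.0 j [-0.03 -0.39  2.04  0.    1.5  -0.74]
  dpos [-0.0003, -0.0, 0.0009] drot [-0.0009, -0.0005, 0.5168] rows>= 3.4
```

```bash
python3 -m creep '{"delta_pos":[[0,0,0],[0,0,0],[0,0,0],[0,0,0],[0,0,0]],"delta_rot":[[0,0,-0.12],[0,0,-0.24],[0,0,-0.36],[0,0,-0.48],[0,0,-0.55]],"gripper":[-1,-1,-1,-1,-1]}'
python3 -m creep '{"delta_pos":[[0,0,0],[0,0,0],[0,0,0],[0,0,0],[0,0,0]],"delta_rot":[[0,0,-0.1],[0,0,-0.2],[0,0,-0.3],[0,0,-0.4],[0,0,-0.46]],"gripper":[-1,-1,-1,-1,-1]}'
python3 -m creep '{"delta_pos":[[0,0,0],[0,0,0],[0,0,0],[0,0,-0.02],[0,0,-0.07]],"delta_rot":[[0,0,0],[0,0,0],[0,0,0],[0,0,0],[0,0,0]],"gripper":[0,0,0,0,0]}'
python3 - <<'E'
from h import *
to(.3,-.1,.25)
E
```

```text
time_s: 39.7
ee_pos: [0.4381, 0.0136, 0.1489]
eef_rot: [3.14, -0.0, 2.83]
wrist_force: [-1.8, 6.3, 2.1]
opening: 0.129
grasp_force: 30.0
time_s: 40.2
ee_pos: [0.4382, 0.0142, 0.1489]
eef_rot: [3.139, 0.0, -2.994]
wrist_force: [-0.8, 12.9, 1.9]
opening: 0.126
grasp_force: 30.0
time_s: 40.7
ee_pos: [0.4368, 0.013, 0.2159]
eef_rot: [3.141, -0.006, -2.999]
wrist_force: [0.6, 0.5, 0.9]
opening: 0.482
grasp_force: 0.0
t 40.7 at [0.4368 0.013  0.2159] yaw -171.8 open 0.482 grip 0.0 j [-0.03 -0.41  1.95 -0.    1.62 -1.74]
  dpos [0.1517, -0.0924, -0.0332] drot [0.0009, -0.0062, -0.0] rows>= 3.6
```

```bash
python3 -m creep '{"delta_pos":[[0,0.02,-0.04],[0,0.06,-0.06],[0,0.1,-0.06],[0,0.14,-0.06],[0,0.18,-0.06]],"delta_rot":[[0,0,0],[0,0,0],[0,0,0],[0,0,0],[0,0,0]],"gripper":[0,0,0,0,0]}'
python3 - <<'E'
from h import *
for n in("scene","top"):
    c=camera(n);save(c,n+"7.png");P=cloud(c);hsv=cv2.cvtColor(c["pixels"],cv2.COLOR_RGB2HSV);z=P[...,2]
    m=(P[...,0]>.35)&(P[...,0]<.8)&(abs(P[...,1])<.25)&(hsv[...,0]<13)&(hsv[...,1]>140)&(z>.106)&(z<.13)
    print(n,rect(P[m]),np.percentile(P[m][:,2],[5,50,95]).round(4),"plane",np.linalg.lstsq(np.c_[P[m][:,:2],np.ones(m.sum())],P[m][:,2],rcond=None)[0].round(3))
    k=(hsv[...,0]>18)&(hsv[...,0]<35)&(hsv[...,1]>120)&(z>.14)&(z<.17)&(P[...,0]<.5)&(P[...,0]>.38)&(abs(P[...,1])<.08)
    print("knob",rect(P[k]),k.sum())
    m=(P[...,0]>.5)&(P[...,0]<.75)&(P[...,1]<-.15)&(P[...,1]>-.45)&(z>.065)&(z<.12);b=big(m)[0];print("rack",rect(P[b]),np.median(P[b][:,2]))
print(sense()["ee_pos"])
E
```

```text
time_s: 41.2
ee_pos: [0.412, 0.1926, 0.2789]
eef_rot: [3.142, 0.001, -2.999]
wrist_force: [0.9, 0.1, -1.0]
opening: 0.498
grasp_force: 0.0
scene (array([565.1,  37. ]), array([217.2, 228.4]), np.float32(100.2)) [0.1096 0.1154 0.1185] plane [-0.006  0.008  0.118]
knob (array([438.9,  12.7]), array([14.1, 41.9]), np.float32(10.1)) 103
rack (array([ 614.2, -290.2]), array([ 62.4, 130.4]), np.float32(89.8)) 0.07621956214108622
top (array([567.8,  39.5]), array([215.7, 225.1]), np.float32(100.0)) [0.1096 0.1137 0.118 ] plane [0.001 0.    0.113]
knob (array([438.1,  15.2]), array([ 9.7, 43.8]), np.float32(8.1)) 41
rack (array([ 616.8, -288.2]), array([ 60.2, 131.5]), np.float32(90.8)) 0.07496869718836408
[0.41163376 0.19443717 0.27848544]
```

View pics/scene7.png

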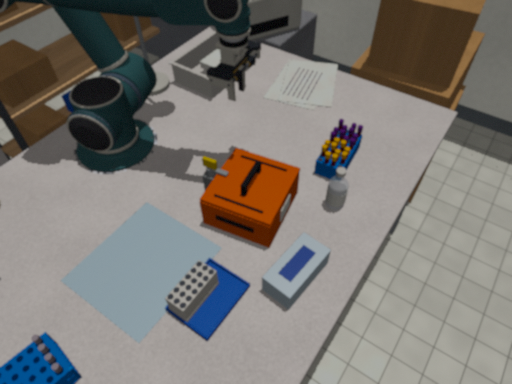

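The lid is home at (250,195) and the finger reaches in over it at (220,172). The rack stands level in the tray at (193,290) and the arm is clear of everything.

```bash
python3 -c "
from station import *
print(close_job())"
```

```text
the job is handed in; nothing more can be done
None
```

The job is handed in, with no verdict returned: rack upright in the tray (a knock moved it about 3 cm, still within limits), all four canisters standing in the case when the lid went on, lid fully home, and clamp turned in at about 1.5 rad.

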